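Tidy the bench into its holders

ROBOT

A 7-joint arm with a two-finger parallel gripper is mounted at the origin on a cart in front of the work surface, level with it; the furniture and walls round the work are solid. World frame = base frame: x ahead of the robot, y to its left, z up, the work surface at z = 0. Lengths are in m, angles in degrees, forces in N, time in s.
With the tool pointing down it reaches from about 0.425 to 0.95 m from the base axis. Payload 4.7 kg.
Tool frame: the origin (TCP) lies midway between the tips of the shut fingers; the grasp point (between the pads) lies 19 mm behind it; z points along the fingers, x is the direction in which the jaws open and shut, and the axes are right-handed (so a half turn about z gives the same grasp; the last joint's range is limited). The gripper opens to 85 mm and grips with 20 to 120 N. Pads are 22 mm wide; open, the fingers measure 114 mm over their backs; the gripper's body (76 mm by 85 mm) begins 54 mm behind the grasp point. The pads swing forward as they close: fully open they stand 13 mm farther back than shut.
Start: joints at [73.516, 26.849, -2.785, 87.806, 1.381, 65.374, -4.715], TCP at [0.173, -0.653, 0.231] pointing down, gripper open.
Joint ranges: [-148.3, 148.3], [-19.14, 114.17], [-79.39, 73.82], [5.75, 140.21], [-59.74, 239.74], [12.07, 113.84], [-152.46, 152.46]. Speed limits (degrees/s): [147.25, 147.25, 180, 180, 180, 180, 180].

INTERFACE

Orientations are given as a 3x3 rotation matrix whose columns are the frame's x, y, z axes.
In Python, from plant import state, viewer, manip gives the robot as it stands.
- The arm moves only by the tool play_rows, never from a script. Its argument "deltas" is a list that holds one entry, the list of rows, each a list of 5 numbers: the opening, from -1 (shut) to 1 (fully open), then the shift along the tool's x, y, z scaled (see below), then the turn about the tool's z scaled (see below). In form: [[[hand, dx, dy, dz, twist], ...]]. A call has 1 to 8 rows; each row is the pose to reach, as a shift and turn from the pose commanded when the call began, along the tool's axes at that moment; what a row does not reach only later rows make up. The controller multiplies each number of a shift by 0.15 m and each number of a turn by 45 degrees. A row lasts 1/10 s, in which the tool goes at most 50 mm and 8.59 degrees, less where a joint would pass 70% of its speed; a pose out of reach is approached as far as the arm can. A call with a number of a shift or a turn outside -1 to 1 is refused whole. A call with a gripper value outside its range is refused whole. The fingers move at their own pace and stop on an object; the grip force is fixed at half the most. Time passes only in rows, so rows that repeat a pose let the fingers close. It gives the time, the measured TCP pose, the force and the opening at its end, in the units of the state.
- state(): the state, without advancing time (a new reading comes with each control period).
- viewer.camera(name): name is "scene" or "top" or "wrist"; returns a dict with "color" (384x512x3 uint8, red, green, blue), "K" (3x3 intrinsics, pixels), "R" (3x3) and "t" (3): a world point X has camera coordinates R X + t. Camera axes: x right, y down, z forward; pixel columns grow to the right and rows downward; lengths in m; the calibration is good to about 2 mm. A picture is of the moment at which its call begins. There is no depth.
- manip.finish_job(): hands the job in, once; it reports no verdict.
The state is a dict: "time": time; "joint_positions": joint angles; "qd": joint speeds; "joint_torque": joint torques, N m; "tool_pos": TCP position; "tcp_rot": TCP orientation; "wrist_force": force on the tool from outside, world axes, zero at the start; "torque": the same for the moment, N m; "width": opening from 0.0 (shut) to 1.0 (fully open).
Only numpy, scipy, OpenCV 4.12 (cv2) and the standard library are available. Lean on these libraries where they do the work, as an engineer would, in place of code of your own. Each camera call takes 0.05 s, during which the arm holds its last target.

TASK

Put the four things lying about the bench away, each in the grey holder with a dark floor made for it: the big bottle in the large round collar, the small bottle in the small round collar, the timer in the square tray and the marker pen in the long cradle. Each must sit fully down inside the holder's rim, the bottles upright, the timer face up and square with its tray, the pen flat and along its cradle. Do not let a bottle fall over, and leave the tape roll and the steel dish where they are.

Things in the scene. Friction and masses are not known exactly. Their poses are not given: they have to be found in the camera images.
- big_bottle: Pale bottle with a white screw cap, 155 mm tall, 0.45 kg, stands upright. Body 68 mm in diameter, upright side up to about 100 mm height, then a shoulder; cap 46 mm in diameter from 140 to 155 mm height. Can be held by the cap or the body. Origin: centre of its underside; z up along the bottle.
- small_bottle: White bottle with a red screw cap, 88 mm tall, 0.09 kg, stands upright. Body 45 mm in diameter, shoulder above about 50 mm height; cap 33 mm in diameter from 73 to 88 mm height. Can be held by the cap or the body. Origin: centre of its underside; z up along the bottle.
- bench_timer: White bench timer with three keys, lying face up, 58 mm (its x) by 66 mm (its y) and 18 mm high (sides straight up to 16 mm), 0.07 kg. Best held across its 58 mm. Origin: centre of its underside; z up. The sides stand square to x and y.
- marker: White marker pen with a black cap, lying flat, 135 mm long (along its y), 17 mm wide (x) and 16 mm high, 25 g. Hold it across its x at the middle. Origin: under its middle, at the underside; z up.
- marker_mid (a point): The middle of the marker pen, on its long axis, 8 mm above the bench as it lies; axes as the pen's (y along the pen).
- big_collar: Large round grey holder for the big bottle, with a dark rubber floor, fixed to the bench: 90 mm across outside, 82 mm inside, rim top 10 mm above the bench, floor 3 mm above the bench. Origin: its centre at bench height.
- small_collar: Small round grey holder for the small bottle, with a dark rubber floor, fixed to the bench: 67 mm across outside, 59 mm inside, rim top 10 mm above the bench, floor 3 mm above the bench. Origin: its centre at bench height.
- timer_tray: Square grey tray for the timer, with a dark rubber floor, fixed to the bench: plate 92 x 92 mm whose floor is 3 mm above the bench, with angle pieces at the four corners only (4 mm thick, 18 mm long each way, tops 10 mm above the bench) that enclose a square of 80 mm. The middle 50 mm of each side is open for fingers. Sides along its x and y; the timer may be turned by quarter turns. Origin: its centre at bench height.
- pen_cradle: Long narrow grey cradle for the marker, with a dark rubber floor, fixed to the bench: 160 mm (its y) by 40 mm (its x), floor 3 mm above the bench, inside 152 x 32 mm. The rim (4 mm thick, top 10 mm above the bench) runs across the ends and 30 mm along each side from the ends; the middle 96 mm of the sides is open for fingers. The pen may point either way. Origin: its centre at bench height.
- tape: Bystander, not to be moved: roll of beige tape lying flat, 100 mm across, 25 mm high. Origin: centre of its underside.
- steel_dish: Bystander, not to be moved: round open steel dish, 69 mm across, 20 mm high. Origin: centre of its underside.

How it is judged:
By the outcome, as a careful person would: the job done as asked, in the order asked, and still so for the second after the job is handed in, with the robot touching nothing.
It also fails if it takes over 115 s, if anything falls off the work surface, if the arm or the gripper's body presses on something with over 40 N, if the wrist force passes 120 N, or if a joint passes its speed limit or range.

## Working session

There is one attempt and no reset: what is moved stays moved. The work goes in short steps, Python scripts to look and compute and a tool call to move; the robot and the scene stay as the last step left them, time stands still between calls to the robot, and variables do not carry over. Pictures are saved under pics/ and viewed, and the job is handed in when it is done.

Besides the shell and the picture viewer there is one more tool, called after "Request:" as name(argument=value, ...) on one line, values as JSON. play_rows: Moves the arm, as the interface text tells. Its arguments: {"type":"object","properties":{"deltas":{"type":"array"}},"required":["deltas"]}

```bash
ls; mkdir -p pics
python3 - <<'E'
from plant import state, viewer, manip
import cv2,pickle
s=state(); print(s)
for n in ["scene","top","wrist"]:
    c=viewer.camera(n); cv2.imwrite(f"pics/{n}0.png",cv2.cvtColor(c["color"],cv2.COLOR_RGB2BGR)); pickle.dump(c,open(f"pics/{n}0.pkl","wb")); print(n,c["K"],c["R"],c["t"])
E
```

```text
pics
{'time': 0.0, 'joint_positions': array([73.5170729 , 26.89853933, -2.7839327 , 87.87530432,  1.38185199,
       65.37308848, -4.71666704]), 'qd': array([-0.01599498, -0.04601258, -0.01317685,  0.02723036, -0.05662482,
       -0.07454324, -0.09724823]), 'joint_torque': array([ 3.45926028e-04, -5.10313475e+01, -4.62134241e-02, -2.37719929e+01,
        1.08088396e-02,  7.38566247e-03, -1.57013926e-05]), 'tool_pos': array([ 0.17258585, -0.65195573,  0.2302352 ]), 'tcp_rot': array([[ 2.55914320e-01, -9.66699285e-01, -5.94016934e-04],
       [-9.66697448e-01, -2.55914993e-01,  1.88687151e-03],
       [-1.97605518e-03,  9.13572162e-05, -9.99998043e-01]]), 'wrist_force': array([-0.0058727 ,  0.0132327 ,  0.37756678]), 'torque': array([-0.00030601,  0.01391996, -0.01190816]), 'width': 1.0006971300420966}
scene [[464.77897602   0.         246.84981579]
 [  0.         464.77897602 188.79533742]
 [  0.           0.           1.        ]] [[-0.59242305 -0.80557913 -0.00878635]
 [-0.39989021  0.30351217 -0.86485154]
 [ 0.69937311 -0.50884441 -0.50195081]] [0.28354131 0.2951323  1.08653663]
top [[353.15060584   0.         257.37686812]
 [  0.         353.15060584 191.33744124]
 [  0.           0.           1.        ]] [[-0.00758187 -0.99993884 -0.00805194]
 [-0.99524491  0.00832774 -0.09704749]
 [ 0.09710861  0.00727785 -0.99524718]] [-0.04297416  0.57428952  1.10796654]
wrist [[343.66922651   0.         253.26395775]
 [  0.         343.66922651 192.29579083]
 [  0.           0.           1.        ]] [[ 0.25682878 -0.96645543 -0.0016969 ]
 [-0.92881182 -0.24730976  0.27594652]
 [-0.26710968 -0.06929491 -0.96117149]] [-0.67471335 -0.03745568  0.37817941]
```

View pics/top0.png

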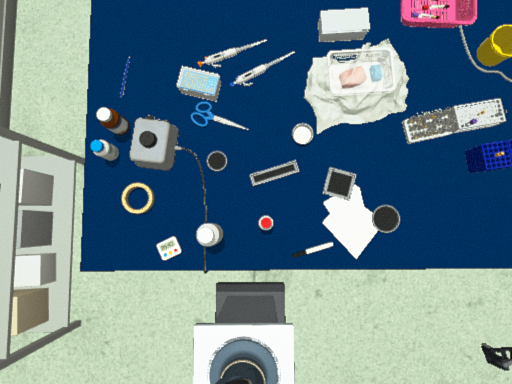

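View pics/scene0.png

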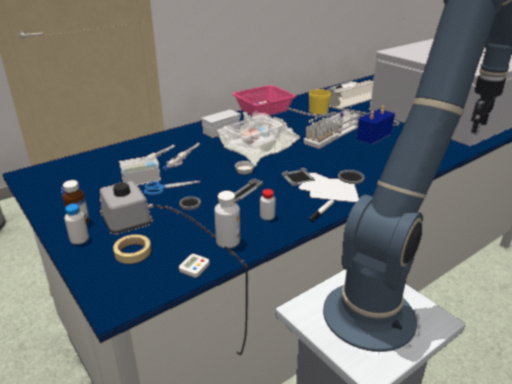

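View pics/wrist0.png

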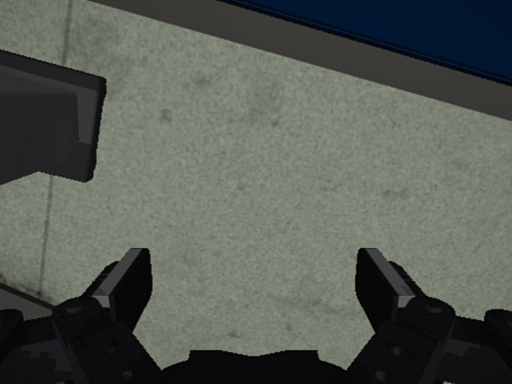

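```bash
cat > h.py <<'E'
from plant import state, viewer, manip
import cv2,pickle,numpy as np
def snap(n,tag):
    c=viewer.camera(n); cv2.imwrite(f"pics/{n}{tag}.png",cv2.cvtColor(c["color"],cv2.COLOR_RGB2BGR)); pickle.dump(c,open(f"pics/{n}{tag}.pkl","wb")); return c
def load(n,tag): return pickle.load(open(f"pics/{n}{tag}.pkl","rb"))
def ray(c,uv,z):
    uv=np.atleast_2d(np.asarray(uv,float)); d=np.c_[uv,np.ones(len(uv))]@np.linalg.inv(c["K"]).T
    o=-c["R"].T@c["t"]; d=d@c["R"]
    return o+d*((z-o[2])/d[:,2])[:,None]
def proj(c,X):
    p=(np.atleast_2d(X)@c["R"].T+c["t"])@c["K"].T
    return p[:,:2]/p[:,2:]
def crop(n,tag,x0,y0,x1,y1,s,out):
    im=cv2.imread(f"pics/{n}{tag}.png")[y0:y1,x0:x1]
    cv2.imwrite(f"pics/{out}.png",cv2.resize(im,None,fx=s,fy=s,interpolation=cv2.INTER_CUBIC))
E
python3 - <<'E'
from h import *
crop("top","0",120,120,280,275,5,"c1"); crop("top","0",240,120,410,265,4.7,"c2")
c=load("top","0")
for n,uv,z in [("bb",(208,235),.155),("sb",(265,223),.088),("tm",(169,248),.018),("mk",(313,249),.016),("bc",(386,219),.005),("sc",(217,161),.005),("tt",(340,183),.005),("pc",(274,173),.005),("tape",(137,198),.02),("dish",(302,134),.02),("edge",(250,270),0)]:
    print(n,ray(c,uv,z)[0].round(3))
print(-c["R"].T@c["t"])
E
```

```text
bb [0.439 0.092 0.155]
sb [ 0.472 -0.07   0.088]
tm [0.395 0.237 0.018]
mk [ 0.389 -0.224  0.016]
bc [ 0.482 -0.464  0.005]
sc [0.678 0.086 0.005]
tt [ 0.601 -0.319  0.005]
pc [ 0.636 -0.103  0.005]
tape [0.556 0.343 0.02 ]
dish [ 0.763 -0.196  0.02 ]
edge [ 0.322 -0.022  0.   ]
[ 0.4636398  -0.05581768  1.15808791]
```

View pics/c1.png

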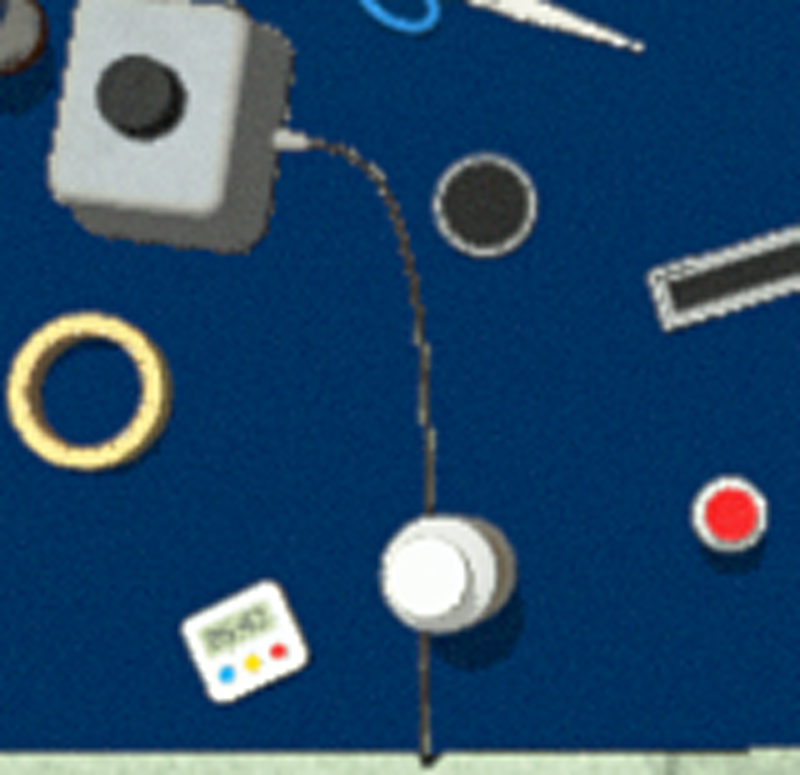

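View pics/c2.png

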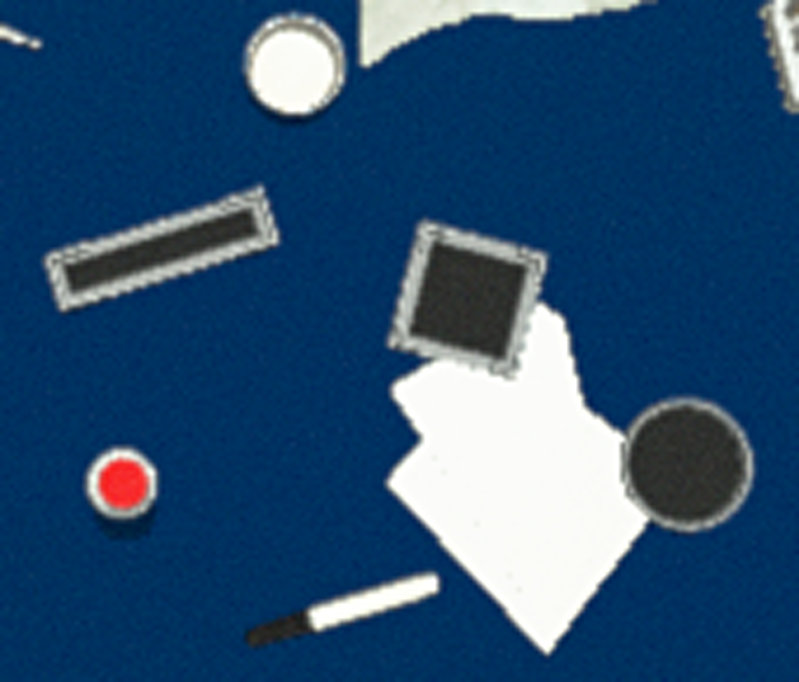

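Run:
```python
from h import *
c=load("top","0"); im=c["color"].astype(int); hsv=cv2.cvtColor(c["color"],cv2.COLOR_RGB2HSV)
def blob(mask,near):
    n,l,st,ce=cv2.connectedComponentsWithStats(mask.astype(np.uint8))
    k=min(range(1,n),key=lambda i:np.hypot(*(ce[i]-near))+ (1e3 if st[i,4]<12 else 0))
    m=(l==k).astype(np.uint8); cn=max(cv2.findContours(m,0,1)[0],key=cv2.contourArea)
    return ce[k],st[k,4],cn[:,0,:].astype(float)
dark=(im.max(2)<75)&(im.max(2)-im.min(2)<25)
for n,uv,z in [("bc",(386,219),.004),("sc",(217,161),.004),("tt",(340,183),.004),("pc",(274,173),.004)]:
    ce,a,cn=blob(dark,uv); P=ray(c,cn,z)[:,:2]; r=cv2.minAreaRect((P*1000).astype(np.float32))
    print(n,a,ray(c,ce,z)[0].round(4),[np.round(x,1) for x in r], cv2.minEnclosingCircle((P*1000).astype(np.float32)))
red=(im[...,0]>180)&(im[...,1]<90)
ce,a,cn=blob(red,(265,223)); print("sb",ce,a,ray(c,ce,.088)[0].round(4))
w=(im.min(2)>240)
ce,a,cn=blob(w,(208,235)); print("bbcap",ce,a,ray(c,ce,.155)[0].round(4), cv2.minEnclosingCircle((ray(c,cn,.155)[:,:2]*1000).astype(np.float32)))
blue=(hsv[...,0]>95)&(hsv[...,0]<125)&(hsv[...,1]>130)
ob=np.zeros_like(blue); ob[236:262,154:184]=~blue[236:262,154:184]
ce,a,cn=blob(ob,(169,248)); r=cv2.minAreaRect((ray(c,cn,.014)[:,:2]*1000).astype(np.float32)); print("tm",ce,a,ray(c,ce,.014)[0].round(4),r)
ob=np.zeros_like(blue); ob[238:262,286:337]=~blue[238:262,286:337]
ce,a,cn=blob(ob,(313,249)); r=cv2.minAreaRect((ray(c,cn,.008)[:,:2]*1000).astype(np.float32)); print("mk",ce,a,ray(c,ce,.008)[0].round(4),r)
s=load("scene","0")
for n,X in [("bb",(.439,.092,.155)),("sb",(.472,-.07,.088))]: print(n,proj(s,X))
```

```text
bc 442 [ 0.4845 -0.4626  0.004 ] [array([ 485. , -462.3]), array([74.3, 74.7]), np.float64(43.5)] ((484.8464050292969, -463.2116394042969), 38.537811279296875)
sc 206 [0.6804 0.087  0.004 ] [array([680.1,  87.4]), array([50.6, 49.8]), np.float64(0.1)] ((680.4293212890625, 86.81449127197266), 26.78400230407715)
tt 398 [ 0.6007 -0.3163  0.004 ] [array([ 600.9, -316.1]), array([65.6, 65.3]), np.float64(74.1)] ((600.6325073242188, -316.7135925292969), 44.025264739990234)
pc 217 [ 0.6374 -0.1007  0.004 ] [array([ 637.6, -101.8]), array([ 17.8, 134.9]), np.float64(16.9)] ((636.2073974609375, -102.27212524414062), 67.53925323486328)
sb [265.76623377 222.53246753] 77 [ 0.4732 -0.0726  0.088 ]
bbcap [204.92528736 234.9137931 ] 174 [0.4391 0.1005 0.155 ] ((438.9811096191406, 100.41490173339844), 20.5546932220459)
tm [168.64908257 247.90825688] 436 [0.3951 0.2389 0.014 ] ((394.6690979003906, 239.00962829589844), (63.446651458740234, 72.45326232910156), 25.12818145751953)
mk [314.46153846 248.82478632] 234 [ 0.3885 -0.2296  0.008 ] ((387.3111877441406, -224.72161865234375), (20.044639587402344, 135.5773162841797), 16.05640983581543)
bb [[227.80090728 193.72228905]]
sb [[266.50100355 191.776381  ]]
```

```bash
cat >> h.py <<'E'
def phi(s): R=s["tcp_rot"]; return np.degrees(np.arctan2(R[1,0],R[0,0]))
def go(x,y,z,ph=None):
    """print scaled target for the tool move from the present pose"""
    s=state(); R=s["tcp_rot"]; p=s["tool_pos"]; d=R.T@(np.array([x,y,z])-p)
    dp=0 if ph is None else (ph-phi(s)+180)%360-180
    print("t",round(s["time"],2),"p",p.round(4),"phi",round(phi(s),2),"w",round(s["width"],3),"F",s["wrist_force"].round(1),"-> d",(d/.15).round(4),"tw",round(-dp/45,4),"|d|",round(np.linalg.norm(d),3))
E
python3 -c "
from h import *
go(.30,-.52,.28,-50)
go(.36,-.42,.28,-50)"
```

```text
t 0.15 p [ 0.1726 -0.6521  0.2305] phi -75.17 w 1.002 F [ 0.6 -0.2 -0.4] -> d [-0.6345 -1.0461 -0.3292] tw -0.5594 |d| 0.19
t 0.15 p [ 0.1726 -0.6521  0.2305] phi -75.17 w 1.002 F [ 0.6 -0.2 -0.4] -> d [-1.1766 -1.6034 -0.3284] tw -0.5594 |d| 0.302
```

Request:
play_rows(deltas=[[[1,-0.3,-0.5,-0.2,-0.2],[1,-0.6,-1,-0.33,-0.4],[1,-0.65,-1,-0.33,-0.6],[1,-0.65,-1,-0.33,-0.6]]])

```text
time: 0.55
tool_pos: [0.2956, -0.517, 0.2816]
tcp_rot: [[0.672, -0.741, 0.001], [-0.741, -0.672, 0.0], [0.001, -0.001, -1.0]]
wrist_force: [0.3, -0.6, 0.2]
width: 0.999
```

```bash
python3 -c "
from h import *
go(.36,-.40,.28,-35)
go(.41,-.28,.28,-30)"
```

```text
t 0.55 p [ 0.2956 -0.517   0.2816] phi -47.81 w 0.999 F [ 0.3 -0.6  0.2] -> d [-0.2896 -0.842   0.0115] tw -0.2846 |d| 0.134
t 0.55 p [ 0.2956 -0.517   0.2816] phi -47.81 w 0.999 F [ 0.3 -0.6  0.2] -> d [-0.6585 -1.6262  0.0123] tw -0.3957 |d| 0.263
```

Request:
play_rows(deltas=[[[1,-0.15,-0.4,0,-0.2],[1,-0.3,-0.7,0,-0.4],[1,-0.36,-1,0,-0.5],[1,-0.36,-1,0,-0.6]]])

```text
time: 0.95
tool_pos: [0.3724, -0.3733, 0.2812]
tcp_rot: [[0.937, -0.349, 0.002], [-0.349, -0.937, 0.002], [0.001, -0.002, -1.0]]
wrist_force: [-0.9, -0.3, -0.6]
width: 0.998
```

```bash
python3 -c "
from h import *
go(.43,-.25,.28,-20)
go(.44,-.1,.28,-20)"
```

```text
t 0.95 p [ 0.3724 -0.3733  0.2812] phi -20.4 w 0.998 F [-0.9 -0.3 -0.6] -> d [ 0.0736 -0.9042  0.0102] tw -0.0089 |d| 0.136
t 0.95 p [ 0.3724 -0.3733  0.2812] phi -20.4 w 0.998 F [-0.9 -0.3 -0.6] -> d [-0.2126 -1.8647  0.0121] tw -0.0089 |d| 0.282
```

Request:
play_rows(deltas=[[[1,0,-0.33,0,0],[1,0,-0.66,0,0],[1,0,-1,0,0],[1,0,-1,0,0]]])

```text
time: 1.35
tool_pos: [0.4254, -0.2323, 0.2813]
tcp_rot: [[0.937, -0.35, 0.002], [-0.35, -0.937, 0.002], [0.001, -0.002, -1.0]]
wrist_force: [-0.8, 1.0, 0.1]
width: 0.997
```

Request:
play_rows(deltas=[[[1,-0.1,-0.33,0,0],[1,-0.2,-0.66,0,0],[1,-0.3,-1,0,0],[1,-0.3,-1,0,0]]])

```text
time: 1.75
tool_pos: [0.4351, -0.0776, 0.2812]
tcp_rot: [[0.936, -0.352, 0.001], [-0.352, -0.936, 0.001], [0.0, -0.001, -1.0]]
wrist_force: [-0.4, 0.6, 0.3]
width: 0.998
```

```bash
python3 -c "
from h import *
go(.439,.06,.25,-20)
snap('wrist','1')"
```

```text
t 1.75 p [ 0.4351 -0.0776  0.2812] phi -20.6 w 0.998 F [-0.4  0.6  0.3] -> d [-0.2985 -0.8675  0.2091] tw -0.0134 |d| 0.141
```

View pics/wrist1.png

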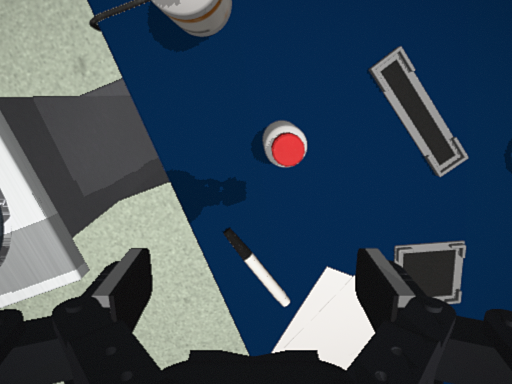

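The wrist picture shows the red cap at (288,149), the marker from (227,230) to (288,304), the cradle around (418,112) and the tray around (432,272). The big bottle is cut off at the top edge. I'll measure these and move on.

```bash
cat >> h.py <<'E'
def blob(mask,near,amin=30):
    n,l,st,ce=cv2.connectedComponentsWithStats(mask.astype(np.uint8))
    k=min(range(1,n),key=lambda i:np.hypot(*(ce[i]-near))+(1e3 if st[i,4]<amin else 0))
    m=(l==k).astype(np.uint8); cn=max(cv2.findContours(m,0,1)[0],key=cv2.contourArea)
    return ce[k],st[k,4],cn[:,0,:].astype(float)
def masks(c):
    im=c["color"].astype(int); hsv=cv2.cvtColor(c["color"],cv2.COLOR_RGB2HSV)
    return dict(dark=(im.max(2)<75)&(im.max(2)-im.min(2)<25),red=(im[...,0]>180)&(im[...,1]<110),
      white=im.min(2)>225, fg=~((hsv[...,0]>95)&(hsv[...,0]<125)&(hsv[...,1]>130)))
def rect(c,mask,near,z,box=None):
    if box: m=np.zeros_like(mask); x0,y0,x1,y1=box; m[y0:y1,x0:x1]=mask[y0:y1,x0:x1]; mask=m
    ce,a,cn=blob(mask,near); P=(ray(c,cn,z)[:,:2]*1000).astype(np.float32)
    r=cv2.minAreaRect(P); e=cv2.minEnclosingCircle(P)
    print("  px",ce.round(1),a,"cen",(ray(c,ce,z)[0]*1000).round(1),"rect",[np.round(q,1) for q in r],"circ",[np.round(q,1) for q in e])
E
python3 -c "
from h import *
c=load('wrist','1'); m=masks(c)
print('sb');rect(c,m['red'],(288,149),.088)
print('mk');rect(c,m['fg'],(258,268),.008,(215,222,296,312))
print('cradle');rect(c,m['dark'],(418,112),.004)
print('cradle outer');rect(c,m['fg'],(418,112),.007,(360,40,480,185))
print('tray');rect(c,m['dark'],(432,272),.004,(400,235,470,300))
go(.439,.06,.25,-20)
"
```

```text
sb
  px [288.2 149.4] 777 cen [472.7 -74.   88. ] rect [array([472.6, -73.9]), array([30.4, 30.7]), np.float64(6.8)] circ [array([472.2, -74.5]), np.float64(16.0)]
mk
  px [257.8 268.7] 1114 cen [ 385.5 -226.4    8. ] rect [array([ 385.4, -226.3]), array([ 17.6, 139.5]), np.float64(16.3)] circ [array([ 385.1, -226.4]), np.float64(69.8)]
cradle
  px [417.2 111.8] 2111 cen [ 634.5 -100.6    4. ] rect [array([ 635.5, -104. ]), array([ 21.1, 138.7]), np.float64(17.1)] circ [array([ 636.2, -103.8]), np.float64(69.9)]
cradle outer
  px [417.6 111.7] 5009 cen [ 633.7 -100.     7. ] rect [array([ 635.6, -104.5]), array([ 43.7, 163. ]), np.float64(17.1)] circ [array([ 636. , -104.4]), np.float64(83.7)]
tray
  px [428.4 273.4] 2257 cen [ 599.9 -316.7    4. ] rect [array([ 596.1, -319.8]), array([74.3, 72.4]), np.float64(74.1)] circ [array([ 598.9, -317.9]), np.float64(47.4)]
t 1.8 p [ 0.4351 -0.0798  0.2811] phi -20.75 w 1.002 F [ 0.2  1.2 -0.1] -> d [-0.3059 -0.8804  0.2074] tw -0.0166 |d| 0.143
```

Request:
play_rows(deltas=[[[1,-0.1,-0.3,0,0],[1,-0.2,-0.6,0,0],[1,-0.3,-0.87,0,0],[1,-0.3,-0.87,0,0]]])

```text
time: 2.2
tool_pos: [0.4401, 0.0587, 0.2812]
tcp_rot: [[0.935, -0.354, 0.001], [-0.354, -0.935, 0.002], [0.0, -0.002, -1.0]]
wrist_force: [-0.3, 0.6, 0.1]
width: 0.998
```

```bash
python3 -c "
from h import *
go(.439,.1,.25,-20)
snap('wrist','2')"
```

```text
t 2.2 p [0.4401 0.0587 0.2812] phi -20.71 w 0.998 F [-0.3  0.6  0.1] -> d [-0.1044 -0.2543  0.2087] tw -0.0157 |d| 0.052
```

View pics/wrist2.png

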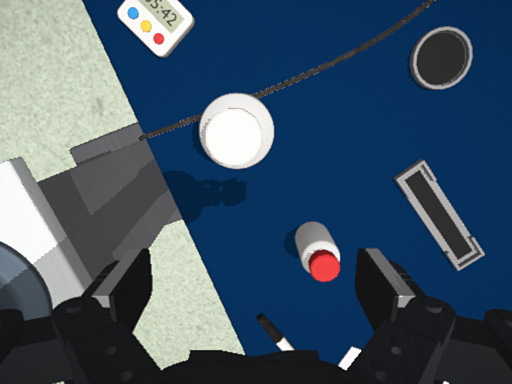

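Here the big cap shows at (233,137) and the small collar at (442,57). The timer is at (155,22) and cut off.

```bash
python3 -c "
from h import *
c=load('wrist','2'); m=masks(c)
im=c['color'].astype(int)
print('bb');rect(c,im.min(2)>245,(233,137),.155);rect(c,im.min(2)>235,(233,137),.155)
print('bb body, fg');rect(c,m['fg'],(237,130),.1,(198,90,280,175))
print('sc');rect(c,m['dark'],(442,57),.004); rect(c,m['fg'],(442,57),.008,(400,20,480,95))
go(.439,.1,.25,-20)
"
```

```text
bb
  px [233.3 136.9] 2258 cen [438.3  98.9 155. ] rect [array([438.3,  98.8]), array([40.9, 41.3]), np.float64(69.3)] circ [array([438.1,  98.5]), np.float64(20.9)]
  px [237.8 131.8] 3006 cen [443.  101.3 155. ] rect [array([442.8, 101.4]), array([53.5, 42.2]), np.float64(32.1)] circ [array([442.7, 101.7]), np.float64(26.8)]
bb body, fg
  px [236.6 129.6] 4767 cen [438.4  99.1 100. ] rect [array([438.,  99.]), array([74.4, 71.3]), np.float64(66.8)] circ [array([445.1, 101. ]), np.float64(44.1)]
sc
  px [441.9  57.4] 2121 cen [679.9  85.2   4. ] rect [array([680.5,  85. ]), array([56.9, 57.8]), np.float64(78.6)] circ [array([680. ,  84.4]), np.float64(29.4)]
  px [441.   57.8] 3176 cen [676.9  85.5   8. ] rect [array([676.6,  85.1]), array([66.7, 70.8]), np.float64(69.3)] circ [array([676.3,  85.2]), np.float64(35.7)]
t 2.25 p [0.4403 0.0554 0.2809] phi -20.95 w 1.0 F [-0.3 -0.1 -0.1] -> d [-0.1147 -0.2747  0.2058] tw -0.0211 |d| 0.054
```

Request:
play_rows(deltas=[[[1,-0.115,-0.275,0.0,0],[1,-0.115,-0.275,0.2,0],[1,-0.115,-0.275,0.2,0],[1,-0.115,-0.275,0.2,0]]])

```text
time: 2.65
tool_pos: [0.4392, 0.0965, 0.2505]
tcp_rot: [[0.931, -0.365, -0.002], [-0.365, -0.931, -0.001], [-0.001, 0.001, -1.0]]
wrist_force: [0.7, -0.6, 0.5]
width: 0.997
```

```bash
python3 -c "
from h import *
go(.4385,.0995,.128,-20)"
```

```text
t 2.65 p [0.4392 0.0965 0.2505] phi -21.38 w 0.997 F [ 0.7 -0.6  0.5] -> d [-0.0108 -0.018   0.8166] tw -0.0308 |d| 0.123
```

Request:
play_rows(deltas=[[[1,-0.01,-0.018,0.2,0],[1,-0.01,-0.018,0.4,0],[1,-0.01,-0.018,0.6,0],[1,-0.01,-0.018,0.75,0],[1,-0.01,-0.018,0.8,0],[1,-0.01,-0.018,0.8,0]]])

```text
time: 3.25
tool_pos: [0.439, 0.1009, 0.1308]
tcp_rot: [[0.932, -0.363, -0.001], [-0.363, -0.932, -0.001], [-0.0, 0.001, -1.0]]
wrist_force: [0.3, -0.7, -0.9]
width: 1.003
```

```bash
python3 -c "
from h import *
go(.4385,.0995,.128,-20)
snap('scene','3');snap('wrist','3');crop('scene','3',130,130,330,280,4,'s3')"
```

```text
t 3.25 p [0.439  0.1009 0.1308] phi -21.3 w 1.003 F [ 0.3 -0.7 -0.9] -> d [0.0001 0.0096 0.0187] tw -0.0289 |d| 0.003
```

View pics/s3.png

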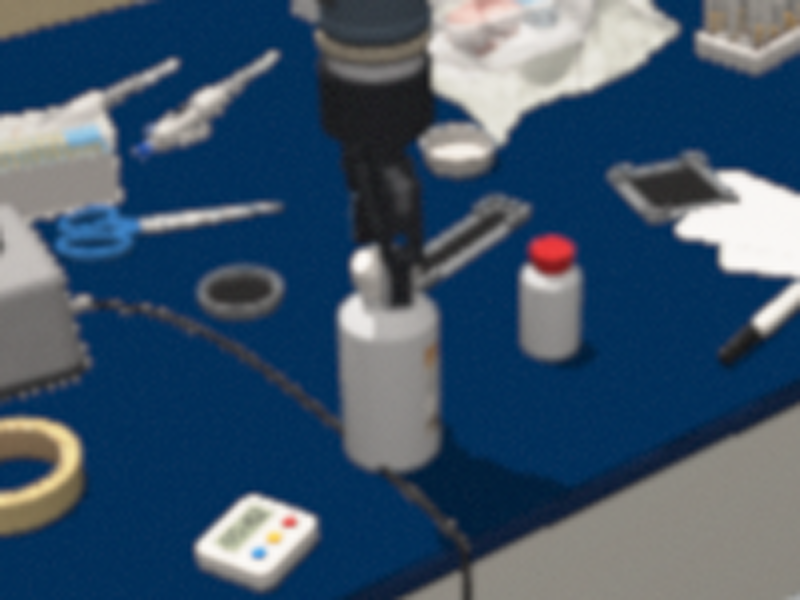

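View pics/wrist3.png

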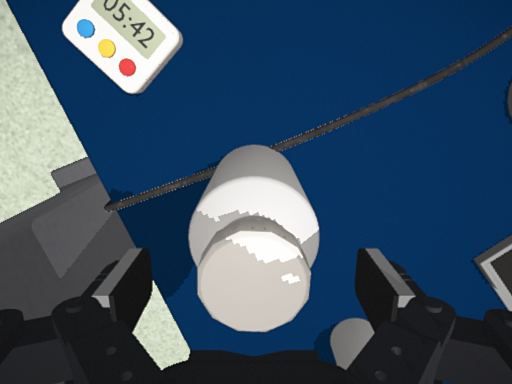

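The cap is centred between the pads, at about column 254 of 512, so I'll close.

Request:
play_rows(deltas=[[[-1,0,0.005,0,0],[-1,0,0.005,0,0],[-1,0,0.005,0,0],[-1,0,0.005,0,0],[-1,0,0.005,0,0],[-1,0,0.005,0,0]]])

```text
time: 3.95
tool_pos: [0.439, 0.1015, 0.1319]
tcp_rot: [[0.932, -0.361, 0.002], [-0.361, -0.932, -0.0], [0.002, -0.0, -1.0]]
wrist_force: [-0.4, -0.9, 5.9]
width: 0.502
```

Request:
play_rows(deltas=[[[-1,0,0,0,0],[-1,0,0,0,0],[-1,0,0,-0.05,0],[-1,0,0,-0.1,0],[-1,0,0,-0.15,0],[-1,0,0,-0.2,0],[-1,0,0,-0.2,0],[-1,0,0,-0.2,0]]])

```text
time: 4.75
tool_pos: [0.4383, 0.1012, 0.161]
tcp_rot: [[0.932, -0.361, 0.0], [-0.361, -0.932, -0.0], [0.0, 0.0, -1.0]]
wrist_force: [0.5, 0.2, -2.9]
width: 0.504
```

```bash
python3 -c "
from h import *
go(.4385,.0995,.25,-20)
snap('scene','4');crop('scene','4',130,130,330,280,4,'s4')"
```

```text
t 4.75 p [0.4383 0.1012 0.161 ] phi -21.19 w 0.504 F [ 0.5  0.2 -2.9] -> d [ 0.0058  0.0104 -0.5936] tw -0.0263 |d| 0.089
```

View pics/s4.png

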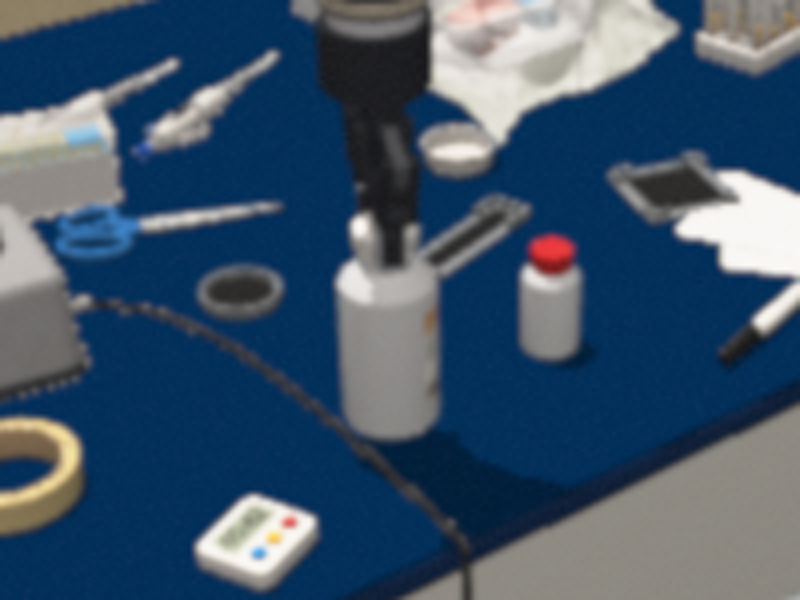

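Lifted, still upright, clear of the bench and the cord. I'll raise it further and carry it over.

Request:
play_rows(deltas=[[[-1,0,0,-0.1,0],[-1,0,0,-0.25,0],[-1,0,0,-0.4,0],[-1,0,0,-0.5,0],[-1,0.02,0.06,-0.57,0],[-1,0.06,0.18,-0.6,0],[-1,0.12,0.36,-0.6,0],[-1,0.2,0.55,-0.6,0]]])

```text
time: 5.6
tool_pos: [0.4358, 0.0133, 0.2506]
tcp_rot: [[0.933, -0.359, -0.001], [-0.359, -0.933, -0.0], [-0.0, 0.0, -1.0]]
wrist_force: [0.8, -0.1, -3.4]
width: 0.495
```

```bash
python3 -c "
from h import *
go(.46,-.09,.25,-20)
go(.4845,-.463,.25,-20)
"
```

```text
t 5.6 p [0.4358 0.0133 0.2506] phi -21.05 w 0.495 F [ 0.8 -0.1 -3.4] -> d [0.398  0.5848 0.0039] tw -0.0234 |d| 0.106
t 5.6 p [0.4358 0.0133 0.2506] phi -21.05 w 0.495 F [ 0.8 -0.1 -3.4] -> d [1.4436 2.8468 0.0043] tw -0.0234 |d| 0.479
```

Request:
play_rows(deltas=[[[-1,0.1,0.2,0,0],[-1,0.2,0.4,0,0],[-1,0.3,0.6,0,0],[-1,0.4,0.8,0,0],[-1,0.5,1,0,0]]])

```text
time: 6.1
tool_pos: [0.4517, -0.1545, 0.2502]
tcp_rot: [[0.933, -0.361, -0.001], [-0.361, -0.933, 0.0], [-0.001, 0.0, -1.0]]
wrist_force: [0.1, 0.7, -3.6]
width: 0.502
```

Request:
play_rows(deltas=[[[-1,0.1,0.2,0,0],[-1,0.2,0.4,0,0],[-1,0.3,0.6,0,0],[-1,0.4,0.8,0,0],[-1,0.5,0.95,0,0],[-1,0.5,1,0,0]]])

```text
time: 6.7
tool_pos: [0.4675, -0.3242, 0.2496]
tcp_rot: [[0.931, -0.365, -0.001], [-0.365, -0.931, -0.0], [-0.001, 0.001, -1.0]]
wrist_force: [-0.3, 0.6, -4.0]
width: 0.501
```

```bash
python3 -c "
from h import *
snap('wrist','5')
go(.4845,-.463,.25,-20)
"
```

```text
t 6.75 p [ 0.4667 -0.3234  0.2495] phi -21.42 w 0.497 F [-0.5 -1.4 -4. ] -> d [ 0.4507  0.8231 -0.0043] tw -0.0315 |d| 0.141
```

View pics/wrist5.png

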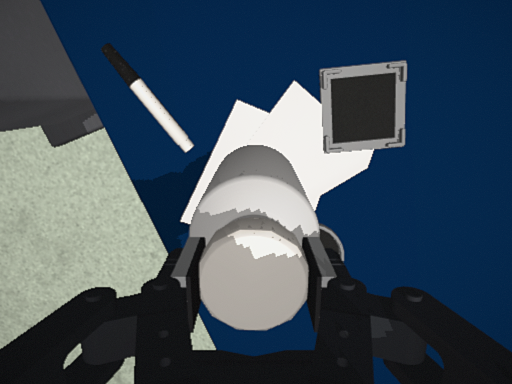

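The bottle is held firmly. The tray is at (365,107) and the marker at (148,98), and the collar is hidden behind the bottle. I'll take measurements here and go on.

```bash
python3 -c "
from h import *
c=load('wrist','5'); m=masks(c)
print('tray');rect(c,m['dark'],(365,107),.004); 
print('mk');rect(c,m['fg'],(148,98),.008,(96,36,200,158))
"
```

```text
tray
  px [363.  107.4] 4059 cen [ 598.8 -317.2    4. ] rect [array([ 598.4, -318.3]), array([68.9, 69. ]), np.float64(74.1)] circ [array([ 598.7, -318.1]), np.float64(48.0)]
mk
  px [148.3  99. ] 1892 cen [ 384.7 -223.8    8. ] rect [array([ 384.7, -224.3]), array([ 16.9, 136.7]), np.float64(16.2)] circ [array([ 384.3, -224.4]), np.float64(68.4)]
```

Request:
play_rows(deltas=[[[-1,0.1,0.18,0,0],[-1,0.2,0.36,0,0],[-1,0.3,0.54,0,0],[-1,0.4,0.72,0,0],[-1,0.45,0.8,0,0],[-1,0.45,0.825,0,0],[-1,0.45,0.825,0,0],[-1,0.45,0.825,0,0]]])

```text
time: 7.55
tool_pos: [0.4867, -0.4577, 0.2509]
tcp_rot: [[0.933, -0.359, -0.0], [-0.359, -0.933, 0.002], [-0.001, -0.001, -1.0]]
wrist_force: [0.3, -0.3, -3.6]
width: 0.498
```

```bash
python3 -c "
from h import *
snap('scene','6');snap('top','6');crop('scene','6',290,130,450,250,5,'s6')
crop('top','6',320,160,450,260,6,'t6')
go(.4845,-.463,.15,-20)
"
```

```text
t 7.65 p [ 0.4867 -0.4582  0.2512] phi -21.04 w 0.503 F [ 0.   0.4 -5. ] -> d [-0.0024  0.0355  0.6745] tw -0.0231 |d| 0.101
```

View pics/s6.png

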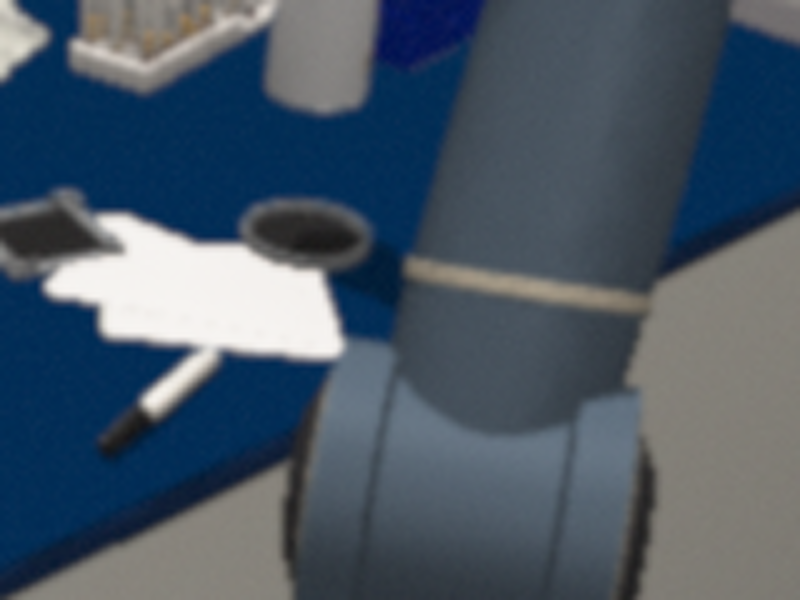

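View pics/t6.png

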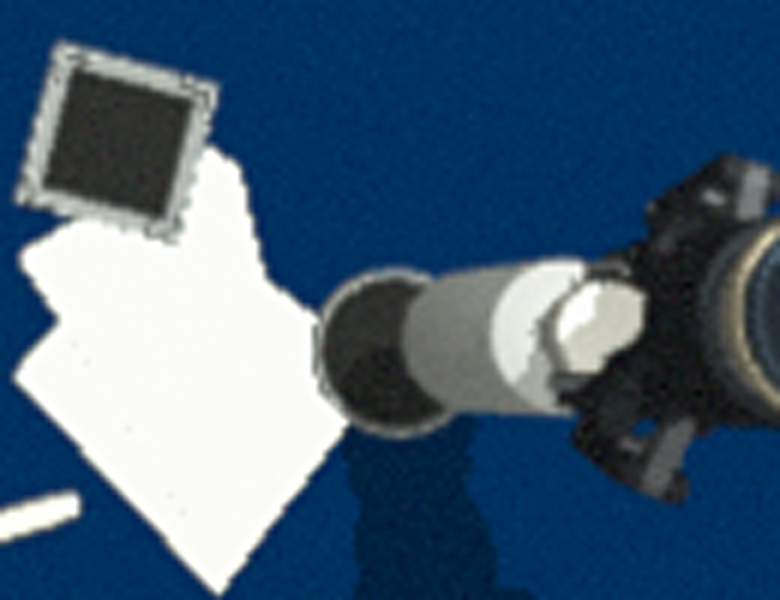

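Request:
play_rows(deltas=[[[-1,0,0.025,0.1,0],[-1,0,0.025,0.25,0],[-1,0,0.025,0.4,0],[-1,0,0.025,0.5,0],[-1,0,0.025,0.6,0],[-1,0,0.025,0.66,0],[-1,0,0.025,0.66,0],[-1,0,0.025,0.66,0]]])

```text
time: 8.45
tool_pos: [0.4853, -0.4639, 0.1524]
tcp_rot: [[0.933, -0.361, 0.001], [-0.361, -0.933, -0.001], [0.001, 0.0, -1.0]]
wrist_force: [0.3, -0.4, -3.5]
width: 0.502
```

```bash
python3 -c "
from h import *
snap('scene','7');snap('top','7');crop('scene','7',290,130,450,250,5,'s7')
crop('top','7',320,160,450,260,6,'t7')
go(.485,-.4615,.1345)
"
```

```text
t 8.55 p [ 0.4856 -0.464   0.153 ] phi -21.17 w 0.5 F [-0.1  0.2 -2.8] -> d [-0.0101 -0.0142  0.1235] tw 0.0 |d| 0.019
```

View pics/s7.png

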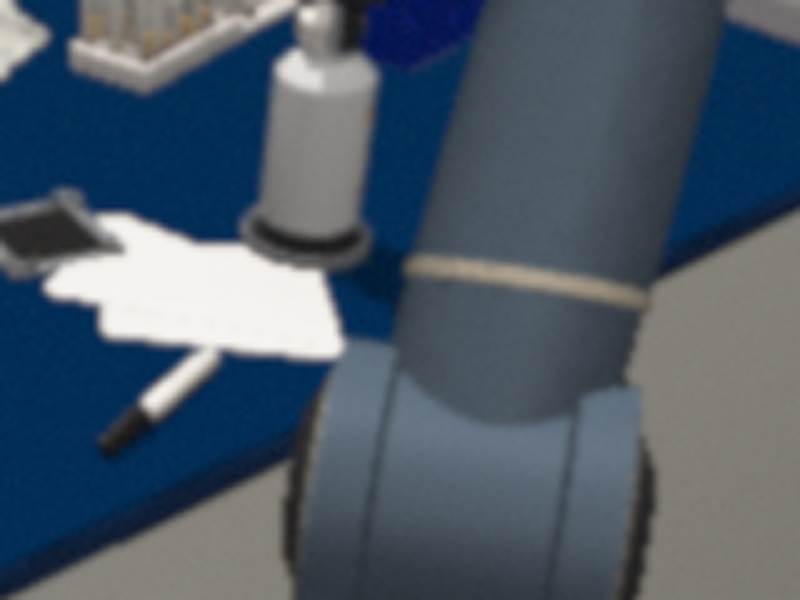

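View pics/t7.png

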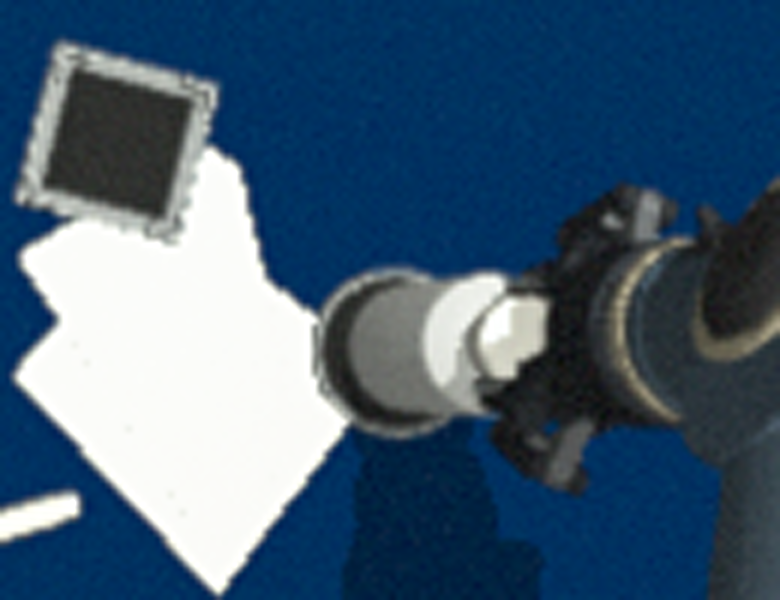

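The bottle is centred over the collar, about 20 mm up, so I'll lower it.

Request:
play_rows(deltas=[[[-1,-0.01,-0.014,0.03,0],[-1,-0.01,-0.014,0.06,0],[-1,-0.01,-0.014,0.09,0],[-1,-0.01,-0.014,0.11,0],[-1,-0.01,-0.014,0.12,0],[-1,-0.01,-0.014,0.12,0],[-1,-0.01,-0.014,0.12,0]]])

```text
time: 9.25
tool_pos: [0.4843, -0.4612, 0.1349]
tcp_rot: [[0.932, -0.361, 0.0], [-0.361, -0.932, -0.001], [0.0, 0.001, -1.0]]
wrist_force: [-2.9, 0.8, 4.4]
width: 0.501
```

```bash
python3 -c "
from h import *
snap('scene','8');crop('scene','8',290,130,450,250,5,'s8')
go(.485,-.4615,.1345)
"
```

```text
t 9.3 p [ 0.4844 -0.4613  0.1349] phi -21.18 w 0.498 F [-1.4  1.3  5.5] -> d [ 0.0046 -0.      0.0028] tw 0.0 |d| 0.001
```

View pics/s8.png

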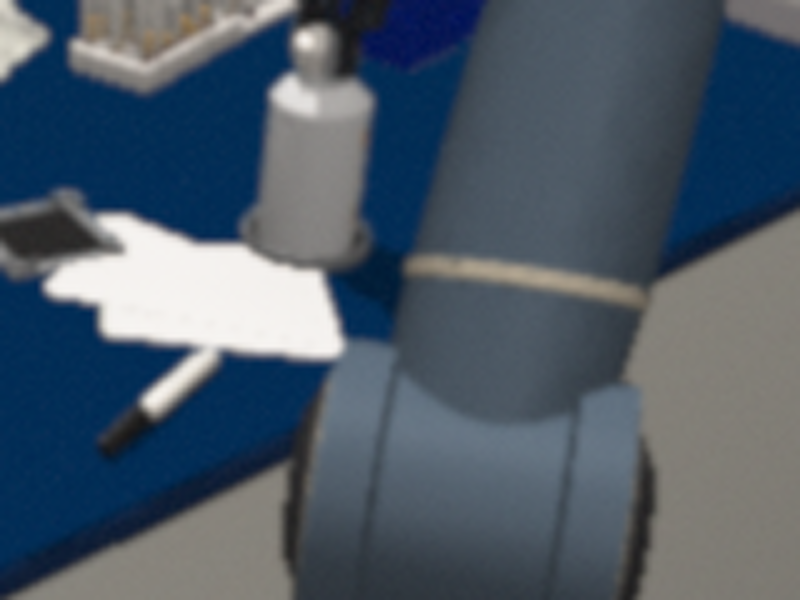

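It's inside the rim, and the vertical force has gone from about -4 N to +5 N, so it's on the floor. I'll release and rise.

Request:
play_rows(deltas=[[[1,0,0,0,0],[1,0,0,0,0],[1,0,0,0,0],[1,0,0,0,0],[1,0,0,0,0],[1,0,0,0,0]]])

```text
time: 9.9
tool_pos: [0.4843, -0.4611, 0.1337]
tcp_rot: [[0.932, -0.361, 0.0], [-0.361, -0.932, -0.0], [0.0, -0.0, -1.0]]
wrist_force: [-0.1, -0.4, -0.7]
width: 1.003
```

Request:
play_rows(deltas=[[[1,0,0,-0.1,0],[1,0,0,-0.3,0],[1,0,0,-0.6,0],[1,0,0,-0.9,0],[1,0,-0.1,-0.9,0],[1,-0.1,-0.4,-0.9,0],[1,-0.3,-0.7,-0.9,0],[1,-0.5,-1,-0.9,0]]])

```text
time: 10.7
tool_pos: [0.4703, -0.2998, 0.2695]
tcp_rot: [[0.933, -0.361, 0.001], [-0.361, -0.933, -0.0], [0.001, -0.0, -1.0]]
wrist_force: [0.4, 0.5, 0.0]
width: 1.002
```

```bash
python3 -c "
from h import *
go(.4728,-.0735,.26,0)
snap('wrist','9')
"
```

```text
t 10.7 p [ 0.4703 -0.2998  0.2695] phi -21.14 w 1.002 F [0.4 0.5 0. ] -> d [-0.5286 -1.4134  0.0627] tw -0.4699 |d| 0.227
```

View pics/wrist9.png

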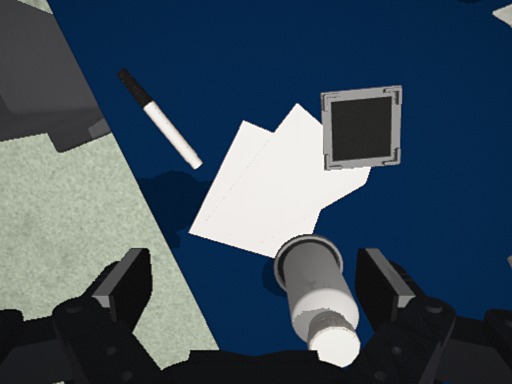

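The big bottle stands upright in its collar (collar at (308,262), cap at (335,345)). Next is the small bottle.

Request:
play_rows(deltas=[[[1,-0.12,-0.33,0,0],[1,-0.25,-0.66,0,0],[1,-0.37,-1,0,0],[1,-0.37,-1,0,0],[1,-0.37,-1,0,0]]])

```text
time: 11.25
tool_pos: [0.4731, -0.14, 0.2698]
tcp_rot: [[0.934, -0.357, 0.002], [-0.357, -0.934, -0.001], [0.002, 0.0, -1.0]]
wrist_force: [-0.3, -0.2, -0.4]
width: 0.999
```

```bash
python3 -c "
from h import *
go(.4728,-.0735,.16,-20)
"
```

```text
t 11.25 p [ 0.4731 -0.14    0.2698] phi -20.89 w 0.999 F [-0.3 -0.2 -0.4] -> d [-0.1612 -0.4137  0.7317] tw -0.0197 |d| 0.128
```

Request:
play_rows(deltas=[[[1,-0.12,-0.3,0,0],[1,-0.16,-0.415,0,0],[1,-0.16,-0.415,0.25,0],[1,-0.16,-0.415,0.5,0],[1,-0.16,-0.415,0.73,0],[1,-0.16,-0.415,0.73,0],[1,-0.16,-0.415,0.73,0]]])

```text
time: 11.95
tool_pos: [0.4733, -0.0768, 0.1597]
tcp_rot: [[0.932, -0.363, -0.0], [-0.363, -0.932, 0.0], [-0.0, -0.0, -1.0]]
wrist_force: [-0.3, -0.0, 0.7]
width: 0.997
```

```bash
python3 -c "
from h import *
c=snap('wrist','10'); m=masks(c); rect(c,m['red'],(254,250),.088)
go(.4728,-.0735,.062,-20)
"
```

```text
px [251.4 198.7] 1782 cen [472.9 -73.3  88. ] rect [array([472.7, -73.5]), array([31.3, 31.3]), np.float64(78.8)] circ [array([472.9, -73.8]), np.float64(16.3)]
t 12.0 p [ 0.4742 -0.0766  0.1607] phi -21.27 w 0.999 F [0.1 0.9 0.7] -> d [-0.0175 -0.0154  0.658 ] tw -0.0283 |d| 0.099
```

View pics/wrist10.png

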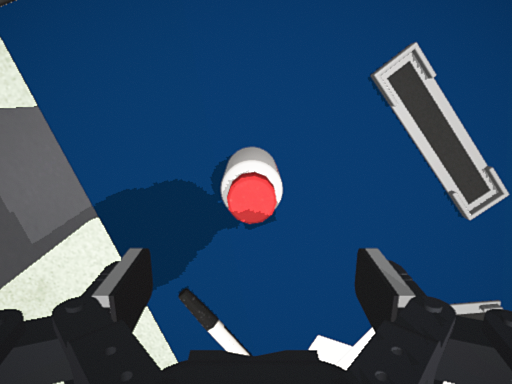

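The red cap at (251,199) gives (0.473, -0.0735), which agrees with the earlier views.

Request:
play_rows(deltas=[[[1,-0.015,-0.015,0.2,0],[1,-0.015,-0.015,0.4,0],[1,-0.015,-0.015,0.55,0],[1,-0.015,-0.015,0.65,0],[1,-0.015,-0.015,0.65,0],[1,-0.015,-0.015,0.65,0]]])

```text
time: 12.6
tool_pos: [0.4732, -0.073, 0.0634]
tcp_rot: [[0.932, -0.362, 0.003], [-0.362, -0.932, -0.001], [0.003, -0.0, -1.0]]
wrist_force: [-0.3, 0.7, 0.4]
width: 0.998
```

```bash
python3 -c "
from h import *
go(.4728,-.0735,.062,-20)
"
```

```text
t 12.6 p [ 0.4732 -0.073   0.0634] phi -21.21 w 0.998 F [-0.3  0.7  0.4] -> d [-0.0011  0.0039  0.0096] tw -0.0269 |d| 0.002
```

Request:
play_rows(deltas=[[[-1,0,0,0.01,0],[-1,0,0,0.01,0],[-1,0,0,0.01,0],[-1,0,0,0.01,0],[-1,0,0,0.01,0],[-1,0,0,0.01,0],[-1,0,0,0.01,0],[-1,0,0,0.01,0]]])

```text
time: 13.4
tool_pos: [0.4734, -0.0731, 0.0631]
tcp_rot: [[0.932, -0.361, 0.004], [-0.361, -0.932, -0.002], [0.004, 0.001, -1.0]]
wrist_force: [-4.4, -0.8, 21.0]
width: 0.416
```

Request:
play_rows(deltas=[[[-1,0,0,0,0],[-1,0,0,-0.05,0],[-1,0,0,-0.15,0],[-1,0,0,-0.25,0],[-1,0,0,-0.35,0],[-1,0,0,-0.4,0],[-1,0,0,-0.4,0],[-1,0,0,-0.4,0]]])

```text
time: 14.2
tool_pos: [0.4711, -0.0726, 0.12]
tcp_rot: [[0.932, -0.361, -0.001], [-0.361, -0.932, -0.0], [-0.0, 0.0, -1.0]]
wrist_force: [0.1, 0.1, -1.0]
width: 0.357
```

```bash
python3 -c "
from h import *
go(.68,.086,.12)
snap('scene','11');crop('scene','11',130,130,330,280,4,'s11')"
```

```text
t 14.2 p [ 0.4711 -0.0726  0.12  ] phi -21.18 w 0.357 F [ 0.1  0.1 -1. ] -> d [ 9.1640e-01 -1.4893e+00 -1.2000e-03] tw 0.0 |d| 0.262
```

View pics/s11.png

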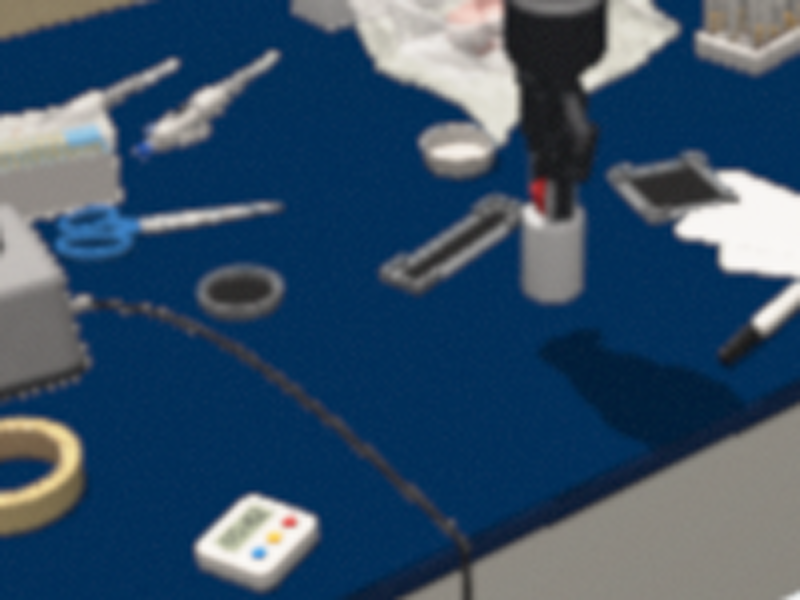

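Lifted, but the grip reached its final width only while lifting (0.416, then 0.357) with 21 N upward. The fingertips probably slid off the shoulder onto the cap. I'll measure how high the bottle's base is now.

```bash
python3 -c "
from h import *
for tag,ctr in (('0',(.4729,-.0734)),('11',(.471,-.0726))):
    c=load('scene',tag); im=c['color'].astype(int)
    col=265 if tag=='0' else 267
    for col in (266,267,268,269): print(tag,col,[int(v) for v in im[195:230,col].min(1)])
    for z in (0,.02,.03,.04,.05,.055,.06,.07): print(z,proj(c,(ctr[0]-.81*.0225,ctr[1]+.59*.0225,z)).round(1))
"
```

```text
0 266 [30, 25, 37, 90, 159, 191, 193, 169, 143, 132, 133, 130, 132, 131, 130, 129, 130, 128, 128, 128, 125, 126, 125, 119, 87, 45, 9, 5, 5, 3, 4, 1, 1, 1, 2]
0 267 [33, 24, 28, 78, 143, 176, 188, 171, 146, 134, 133, 133, 133, 131, 132, 130, 131, 130, 129, 128, 128, 128, 126, 121, 91, 49, 12, 5, 1, 1, 2, 1, 1, 1, 5]
0 268 [33, 25, 31, 76, 136, 169, 185, 171, 145, 136, 132, 132, 133, 132, 131, 130, 130, 128, 129, 128, 127, 126, 127, 124, 91, 46, 12, 1, 3, 1, 1, 2, 1, 1, 1]
0 269 [34, 26, 34, 83, 137, 167, 177, 164, 142, 135, 133, 133, 132, 134, 129, 130, 128, 128, 129, 127, 127, 126, 125, 119, 86, 43, 10, 1, 1, 3, 1, 3, 4, 4, 7]
0 [[267.1 219.6]]
0.02 [[267.2 214.2]]
0.03 [[267.3 211.4]]
0.04 [[267.3 208.7]]
0.05 [[267.3 205.9]]
0.055 [[267.4 204.5]]
0.06 [[267.4 203.1]]
0.07 [[267.4 200.3]]
11 266 [135, 135, 134, 134, 134, 133, 133, 132, 131, 123, 84, 38, 6, 4, 2, 5, 5, 7, 4, 1, 1, 2, 1, 6, 1, 1, 2, 3, 2, 4, 2, 3, 4, 2, 1]
11 267 [137, 134, 136, 136, 136, 134, 135, 133, 132, 125, 85, 35, 6, 4, 1, 1, 1, 2, 3, 3, 6, 1, 1, 1, 4, 3, 1, 1, 1, 2, 4, 2, 1, 1, 6]
11 268 [138, 136, 135, 136, 135, 134, 134, 131, 131, 124, 86, 36, 5, 1, 5, 1, 5, 2, 1, 1, 3, 1, 1, 1, 1, 1, 5, 4, 6, 1, 1, 2, 3, 3, 2]
11 269 [137, 136, 136, 135, 134, 134, 135, 133, 132, 124, 85, 36, 3, 1, 1, 2, 9, 1, 5, 1, 1, 3, 3, 1, 2, 2, 1, 4, 1, 1, 3, 1, 2, 5, 1]
0 [[267.3 219.9]]
0.02 [[267.4 214.5]]
0.03 [[267.4 211.8]]
0.04 [[267.5 209. ]]
0.05 [[267.5 206.2]]
0.055 [[267.6 204.8]]
0.06 [[267.6 203.4]]
0.07 [[267.6 200.6]]
```

The base is about 52 mm up with the TCP at 120 mm, so the TCP sits 68 mm above the base and placing means TCP z of about 0.071. The bottle hangs upright. Carrying it now.

Request:
play_rows(deltas=[[[-1,0.06,-0.1,0,0],[-1,0.18,-0.3,0,0],[-1,0.31,-0.5,0,0],[-1,0.43,-0.7,0,0],[-1,0.55,-0.9,0,0],[-1,0.61,-1,0,0],[-1,0.61,-1,0,0]]])

```text
time: 14.95
tool_pos: [0.612, 0.0371, 0.1192]
tcp_rot: [[0.934, -0.358, -0.0], [-0.358, -0.934, 0.002], [-0.001, -0.002, -1.0]]
wrist_force: [0.3, 0.3, -0.7]
width: 0.363
```

```bash
python3 -c "
from h import *
go(.68,.086,.12)"
```

```text
t 14.95 p [0.612  0.0371 0.1192] phi -20.99 w 0.363 F [ 0.3  0.3 -0.7] -> d [ 0.3062 -0.4666 -0.005 ] tw 0.0 |d| 0.084
```

Request:
play_rows(deltas=[[[-1,0.1,-0.15,0,0],[-1,0.2,-0.3,0,0],[-1,0.28,-0.43,0,0],[-1,0.305,-0.465,0,0],[-1,0.305,-0.465,0.1,0],[-1,0.305,-0.465,0.2,0],[-1,0.305,-0.465,0.2,0],[-1,0.305,-0.465,0.2,0]]])

```text
time: 15.75
tool_pos: [0.6776, 0.0815, 0.0891]
tcp_rot: [[0.932, -0.362, -0.003], [-0.362, -0.932, -0.001], [-0.002, 0.002, -1.0]]
wrist_force: [-0.2, 0.3, -0.8]
width: 0.36
```

```bash
python3 -c "
from h import *
snap('scene','12');crop('scene','12',130,130,290,250,5,'s12');snap('top','12');crop('top','12',160,110,290,210,6,'t12')
go(.68,.086,.072)"
```

```text
t 15.85 p [0.6788 0.0824 0.0906] phi -21.2 w 0.363 F [-0.1  0.3 -0.9] -> d [-0.0013 -0.0256  0.1239] tw 0.0 |d| 0.019
```

View pics/s12.png

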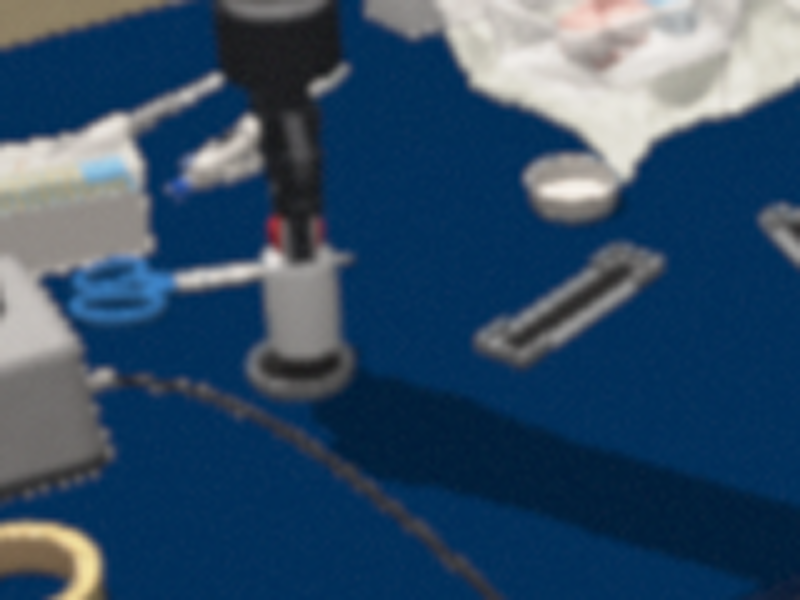

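View pics/t12.png

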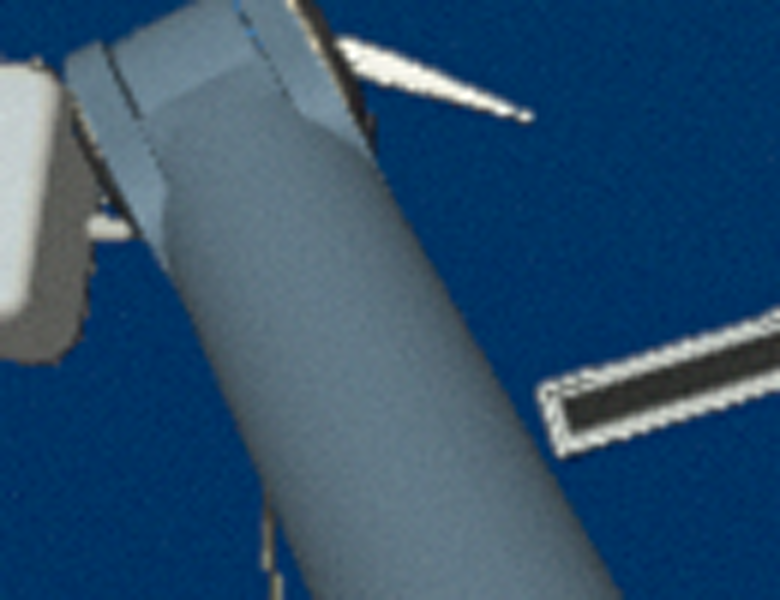

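The bottle hangs over the collar about 20 mm up. I'll correct 3.5 mm in y and lower it.

Request:
play_rows(deltas=[[[-1,0,-0.025,0,0],[-1,0,-0.025,0.04,0],[-1,0,-0.025,0.08,0],[-1,0,-0.025,0.11,0],[-1,0,-0.025,0.125,0],[-1,0,-0.025,0.125,0],[-1,0,-0.025,0.125,0]]])

```text
time: 16.55
tool_pos: [0.6803, 0.0863, 0.0716]
tcp_rot: [[0.932, -0.361, 0.0], [-0.361, -0.932, 0.0], [0.0, -0.0, -1.0]]
wrist_force: [1.1, 0.3, -0.8]
width: 0.354
```

```bash
python3 -c "
from h import *
snap('scene','13');crop('scene','13',130,130,290,250,5,'s13')
go(.68,.086,.07)"
```

```text
t 16.6 p [0.6804 0.0863 0.0717] phi -21.17 w 0.354 F [-0.3 -0.4 -1.3] -> d [-0.0015  0.0031  0.0114] tw 0.0 |d| 0.002
```

View pics/s13.png

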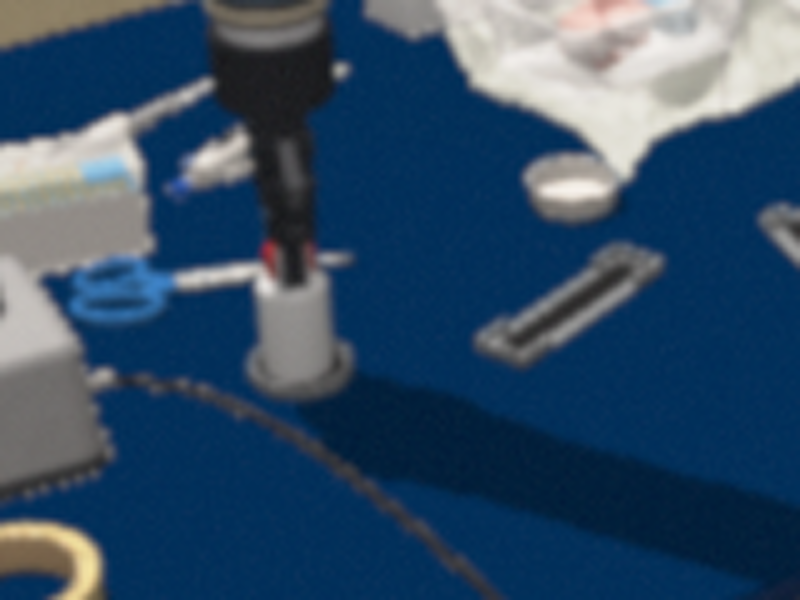

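It's inside the rim, but the force shows no contact yet. I'll lower a little more and watch the force.

Request:
play_rows(deltas=[[[-1,0,0,0.005,0],[-1,0,0,0.01,0],[-1,0,0,0.01,0]]])

```text
time: 16.9
tool_pos: [0.6801, 0.0862, 0.07]
tcp_rot: [[0.932, -0.361, -0.0], [-0.361, -0.932, -0.0], [0.0, 0.0, -1.0]]
wrist_force: [0.4, 0.1, -0.6]
width: 0.363
```

Request:
play_rows(deltas=[[[-1,0,0,0.005,0],[-1,0,0,0.01,0],[-1,0,0,0.01,0]]])

```text
time: 17.2
tool_pos: [0.6804, 0.0865, 0.0697]
tcp_rot: [[0.932, -0.361, 0.001], [-0.361, -0.932, -0.0], [0.001, -0.0, -1.0]]
wrist_force: [-2.3, -0.7, 4.4]
width: 0.36
```

Contact at z = 0.0697 with 4 N. Releasing.

Request:
play_rows(deltas=[[[1,0,0,0,0],[1,0,0,0,0],[1,0,0,0,0],[1,0,0,0,0],[1,0,0,0,0],[1,0,0,0,0]]])

```text
time: 17.8
tool_pos: [0.6802, 0.0863, 0.0685]
tcp_rot: [[0.933, -0.361, -0.0], [-0.361, -0.933, -0.0], [-0.0, 0.0, -1.0]]
wrist_force: [-0.5, 0.1, 0.2]
width: 0.999
```

Request:
play_rows(deltas=[[[1,0,0,-0.1,0],[1,0,0,-0.3,0],[1,0,0,-0.6,0],[1,0,0,-0.9,0],[1,0,0,-1,0],[1,-0.2,0,-1,0],[1,-0.5,0,-1,-0.2],[1,-0.8,0,-1,-0.4]]])

```text
time: 18.6
tool_pos: [0.567, 0.13, 0.2191]
tcp_rot: [[0.998, -0.064, 0.001], [-0.064, -0.998, -0.0], [0.001, 0.0, -1.0]]
wrist_force: [-1.0, 0.9, 0.5]
width: 1.0
```

```bash
python3 -c "
from h import *
snap('scene','14');crop('scene','14',130,130,290,250,5,'s14')
go(.395,.238,.2,25)"
```

```text
t 18.65 p [0.5583 0.1345 0.2186] phi -2.89 w 1.002 F [-6.5  1.1 -0.7] -> d [-1.1212 -0.6342  0.1305] tw -0.6198 |d| 0.194
```

View pics/s14.png

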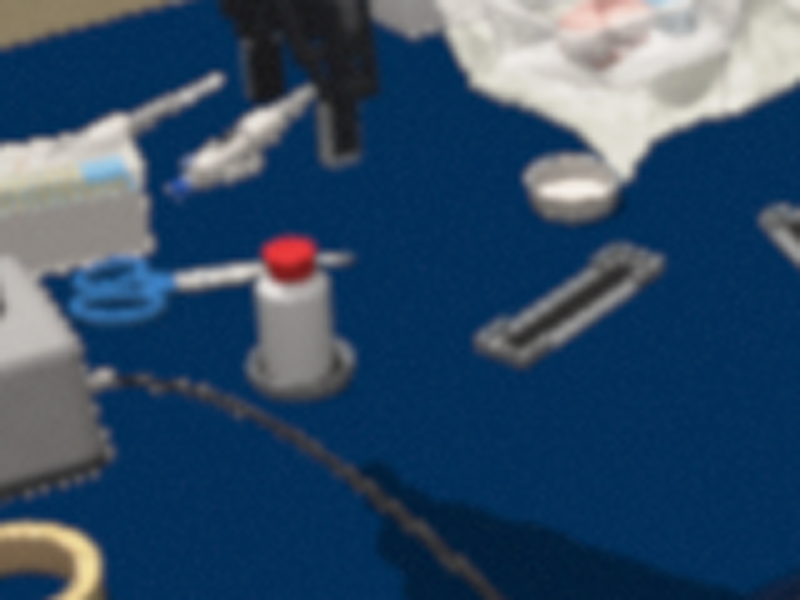

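The small bottle stands upright inside its collar. Next is the timer.

Request:
play_rows(deltas=[[[1,-0.3,-0.15,0,-0.2],[1,-0.6,-0.3,0,-0.4],[1,-0.8,-0.5,0,-0.6],[1,-1,-0.6,0,-0.62],[1,-1,-0.6,0,-0.62],[1,-1,-0.6,0,-0.62]]])

```text
time: 19.25
tool_pos: [0.4249, 0.23, 0.2191]
tcp_rot: [[0.914, 0.406, 0.001], [0.406, -0.914, -0.001], [0.001, 0.001, -1.0]]
wrist_force: [1.0, -0.5, 0.2]
width: 0.997
```

```bash
python3 -c "
from h import *
snap('wrist','15')
go(.395,.238,.15,25)"
```

```text
t 19.3 p [0.4257 0.2294 0.219 ] phi 23.84 w 1.003 F [ 0.2 -0.   0.2] -> d [-0.1644 -0.1357  0.4596] tw -0.0258 |d| 0.076
```

View pics/wrist15.png

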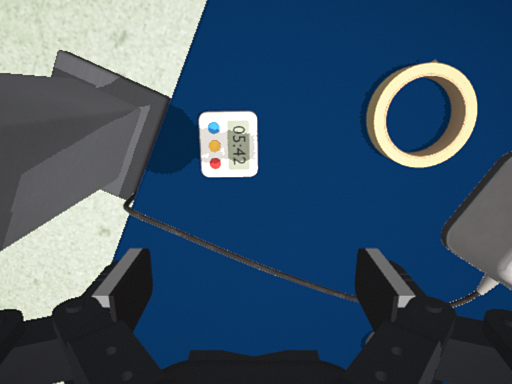

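The timer is at (229,144), nearly square with the image.

```bash
python3 -c "
from h import *
c=load('wrist','15'); m=masks(c)
for z in (.014,.018): rect(c,m['fg'],(229,144),z,(196,104,263,182))
go(.395,.238,.08,25)
c=load('wrist','2');
"
```

```text
px [228.6 143.9] 3777 cen [393.  238.3  14. ] rect [array([393. , 237.7]), array([59.8, 67.8]), np.float64(24.5)] circ [array([393.3, 237.6]), np.float64(41.1)]
  px [228.6 143.9] 3777 cen [393.  238.9  18. ] rect [array([393.1, 238.3]), array([59.1, 67. ]), np.float64(24.5)] circ [array([393.3, 238.2]), np.float64(40.6)]
t 19.3 p [0.4257 0.2294 0.219 ] phi 23.84 w 1.003 F [ 0.2 -0.   0.2] -> d [-0.1649 -0.1361  0.9262] tw -0.0258 |d| 0.143
```

```bash
python3 -c "
from h import *
go(.3935,.238,.08,24.5)
"
```

```text
t 19.3 p [0.4257 0.2294 0.219 ] phi 23.84 w 1.003 F [ 0.2 -0.   0.2] -> d [-0.174  -0.1401  0.9262] tw -0.0147 |d| 0.143
```

Request:
play_rows(deltas=[[[1,-0.17,-0.135,0.1,-0.015],[1,-0.17,-0.135,0.3,-0.015],[1,-0.17,-0.135,0.6,-0.015],[1,-0.17,-0.135,0.9,-0.015],[1,-0.17,-0.135,0.92,-0.015],[1,-0.17,-0.135,0.92,-0.015],[1,-0.17,-0.135,0.92,-0.015]]])

```text
time: 20.0
tool_pos: [0.3951, 0.2389, 0.0824]
tcp_rot: [[0.91, 0.415, 0.003], [0.415, -0.91, 0.002], [0.003, -0.0, -1.0]]
wrist_force: [-0.1, -0.1, 0.4]
width: 0.996
```

```bash
python3 -c "
from h import *
c=snap('wrist','16'); m=masks(c)
go(.3935,.238,.005,24.5)
"
```

```text
t 20.05 p [0.3952 0.239  0.0826] phi 24.53 w 0.998 F [-0.1 -0.7  0.3] -> d [-0.0151  0.0012  0.5173] tw 0.0007 |d| 0.078
```

View pics/wrist16.png

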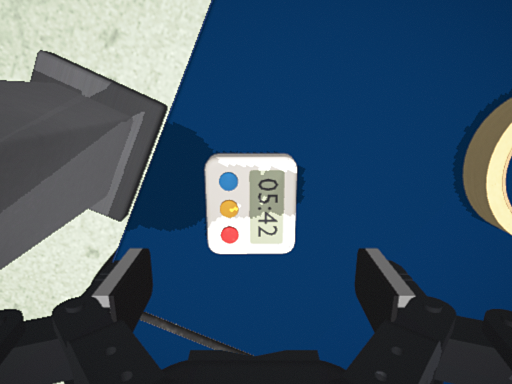

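The timer is centred at column 252 and square to the jaws. Descending.

Request:
play_rows(deltas=[[[1,-0.01,0,0.15,0],[1,-0.01,0,0.3,0],[1,-0.01,0,0.42,0],[1,-0.01,0,0.5,0],[1,-0.01,0,0.515,0],[1,-0.01,0,0.515,0],[1,-0.01,0,0.515,0]]])

```text
time: 20.75
tool_pos: [0.3928, 0.2379, 0.0043]
tcp_rot: [[0.909, 0.416, 0.002], [0.416, -0.909, 0.001], [0.002, -0.0, -1.0]]
wrist_force: [0.4, -0.2, -0.9]
width: 0.998
```

```bash
python3 -c "
from h import *
go(.3935,.238,.004,24.5)
"
```

```text
t 20.75 p [0.3928 0.2379 0.0043] phi 24.58 w 0.998 F [ 0.4 -0.2 -0.9] -> d [0.0045 0.0015 0.0021] tw 0.0019 |d| 0.001
```

Request:
play_rows(deltas=[[[1,0,0,0.02,0],[-1,0,0,0.02,0],[-1,0,0,0.02,0],[-1,0,0,0.02,0],[-1,0,0,0.02,0],[-1,0,0,0.02,0],[-1,0,0,0.02,0],[-1,0,0,0.02,0]]])

```text
time: 21.55
tool_pos: [0.3923, 0.2375, 0.001]
tcp_rot: [[0.909, 0.416, 0.001], [0.416, -0.909, -0.0], [0.001, 0.001, -1.0]]
wrist_force: [-0.8, -0.8, 6.8]
width: 0.663
```

Request:
play_rows(deltas=[[[-1,0,0,-0.03,0],[-1,0,0,-0.1,0],[-1,0,0,-0.2,0],[-1,0,0,-0.3,0],[-1,0,0,-0.4,0],[-1,0,0,-0.5,0],[-1,0,0,-0.5,0]]])

```text
time: 22.25
tool_pos: [0.3931, 0.2382, 0.0773]
tcp_rot: [[0.909, 0.416, 0.004], [0.416, -0.909, 0.002], [0.004, -0.0, -1.0]]
wrist_force: [1.1, -0.2, -0.1]
width: 0.658
```

```bash
python3 -c "
from h import *
snap('wrist','17');snap('scene','17');crop('scene','17',130,180,290,300,5,'s17')
go(.5985,-.3175,.12,-15.9)
"
```

```text
t 22.35 p [0.3921 0.2372 0.0755] phi 24.57 w 0.66 F [ 0.5 -0.3 -0.7] -> d [-0.2863  3.9353 -0.2957] tw 0.8994 |d| 0.594
```

View pics/wrist17.png

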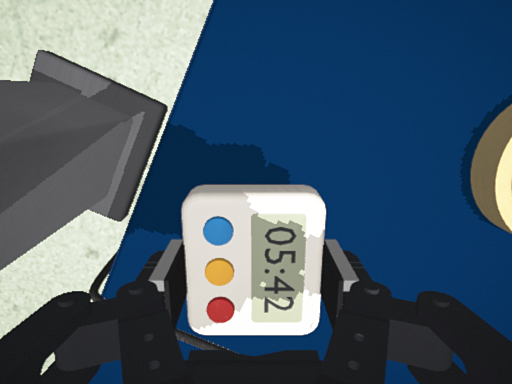

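View pics/s17.png

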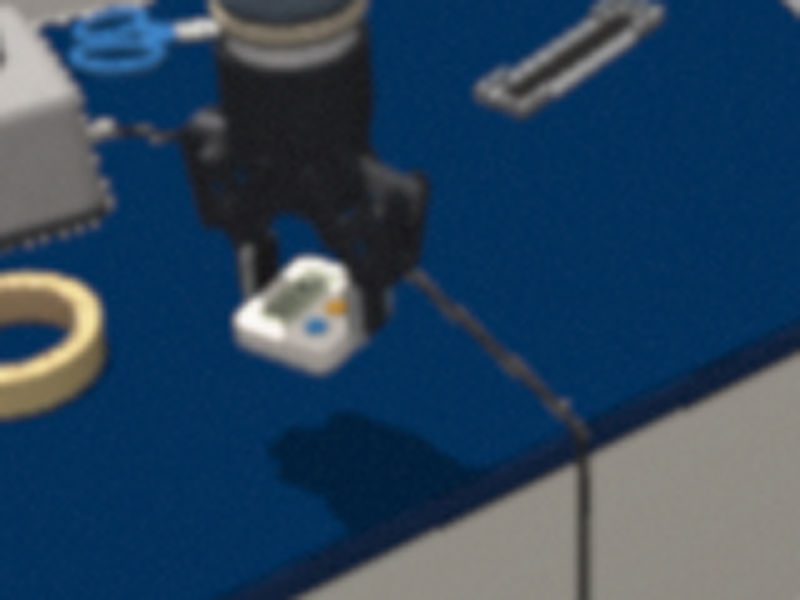

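The timer is held level and square. I'll carry it to the tray, turning -40.5° on the way so the jaws lie along the tray's -15.9° axis.

Request:
play_rows(deltas=[[[-1,0,0.15,-0.1,0.1],[-1,0,0.35,-0.2,0.25],[-1,0,0.55,-0.3,0.42],[-1,0,0.75,-0.3,0.6],[-1,0,0.95,-0.3,0.75],[-1,0,1,-0.3,0.9],[-1,0,1,-0.3,0.9]]])

```text
time: 23.05
tool_pos: [0.4544, 0.0992, 0.1195]
tcp_rot: [[0.961, -0.277, -0.002], [-0.277, -0.961, -0.001], [-0.001, 0.001, -1.0]]
wrist_force: [-0.3, 0.4, -1.2]
width: 0.66
```

```bash
python3 -c "
from h import *
go(.5985,-.3175,.12,-15.9)
"
```

```text
t 23.05 p [0.4544 0.0992 0.1195] phi -16.08 w 0.66 F [-0.3  0.4 -1.2] -> d [ 1.6929e+00  2.4033e+00 -2.1000e-03] tw -0.0041 |d| 0.441
```

Request:
play_rows(deltas=[[[-1,0.14,0.2,0,0],[-1,0.28,0.4,0,0],[-1,0.42,0.6,0,0],[-1,0.56,0.8,0,0],[-1,0.7,1,0,0]]])

```text
time: 23.55
tool_pos: [0.5142, -0.072, 0.1197]
tcp_rot: [[0.963, -0.269, -0.001], [-0.269, -0.963, 0.001], [-0.001, -0.0, -1.0]]
wrist_force: [0.4, 0.5, 0.2]
width: 0.658
```

Request:
play_rows(deltas=[[[-1,0.14,0.2,0,0],[-1,0.28,0.4,0,0],[-1,0.42,0.6,0,0],[-1,0.56,0.8,0,0],[-1,0.6,0.9,0,0],[-1,0.6,0.9,0,0]]])

```text
time: 24.15
tool_pos: [0.5633, -0.2282, 0.1192]
tcp_rot: [[0.961, -0.276, -0.002], [-0.276, -0.961, 0.0], [-0.002, 0.0, -1.0]]
wrist_force: [-0.6, 0.0, -1.2]
width: 0.658
```

```bash
python3 -c "
from h import *
snap('wrist','18')
go(.5985,-.3175,.12,-15.9)
"
```

```text
t 24.2 p [ 0.5633 -0.2256  0.1194] phi -15.85 w 0.658 F [ 0.7  1.1 -1.1] -> d [ 0.3932  0.5253 -0.0053] tw 0.0011 |d| 0.098
```

View pics/wrist18.png

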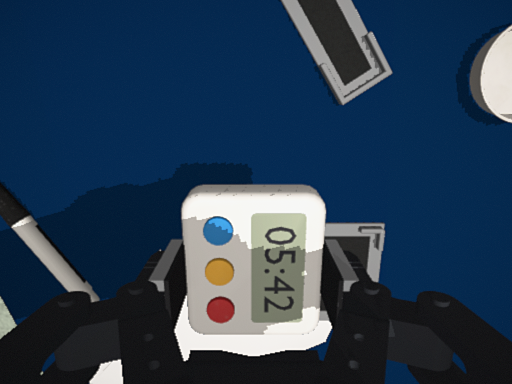

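```bash
python3 -c "
from h import *
c=load('wrist','18'); s=state()
for v in (258,262,266): print((ray(c,(254.5,v),.136)[0]-s['tool_pos'])*1000)
go(.599,-.3175,.12,-15.9)
"
```

```text
[ 1.5574581   2.62423043 16.59586189]
[ 1.07096265  0.91555865 16.59586189]
[ 0.58100073 -0.80528812 16.59586189]
t 24.2 p [ 0.5633 -0.2256  0.1194] phi -15.85 w 0.658 F [ 0.7  1.1 -1.1] -> d [ 0.3965  0.5244 -0.0053] tw 0.0011 |d| 0.099
```

Request:
play_rows(deltas=[[[-1,0.12,0.16,0,0],[-1,0.24,0.32,0,0],[-1,0.34,0.46,0,0],[-1,0.39,0.525,0,0],[-1,0.395,0.525,0.2,0],[-1,0.395,0.525,0.4,0],[-1,0.395,0.525,0.55,0],[-1,0.395,0.525,0.55,0]]])

```text
time: 25.0
tool_pos: [0.5968, -0.3144, 0.0343]
tcp_rot: [[0.963, -0.27, -0.007], [-0.27, -0.963, 0.005], [-0.008, -0.003, -1.0]]
wrist_force: [-0.5, -0.5, -0.4]
width: 0.659
```

```bash
python3 -c "
from h import *
go(.599,-.3175,.03,-15.9)
snap('wrist','19');snap('top','19');crop('top','19',290,140,400,220,7,'t19');snap('scene','19');crop('scene','19',230,120,390,240,5,'s19')
"
```

```text
t 25.0 p [ 0.5968 -0.3144  0.0343] phi -15.68 w 0.659 F [-0.5 -0.5 -0.4] -> d [0.0202 0.0161 0.0282] tw 0.0048 |d| 0.006
```

View pics/wrist19.png

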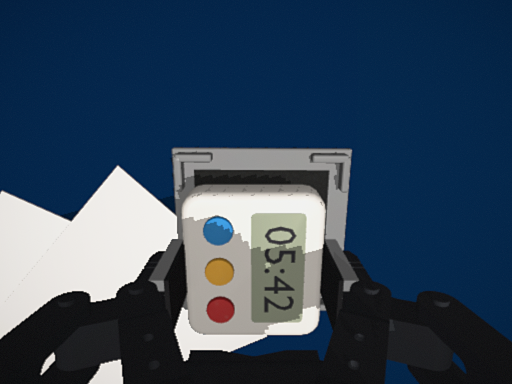

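View pics/s19.png

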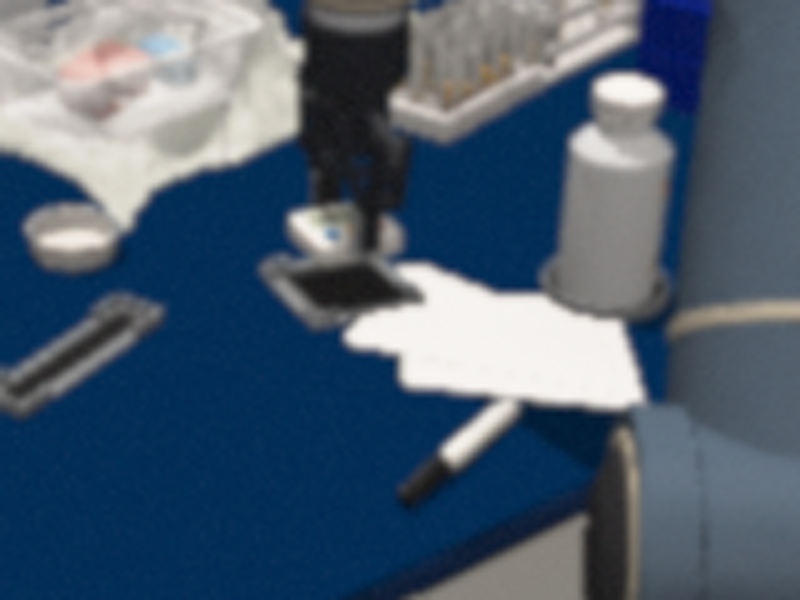

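View pics/t19.png

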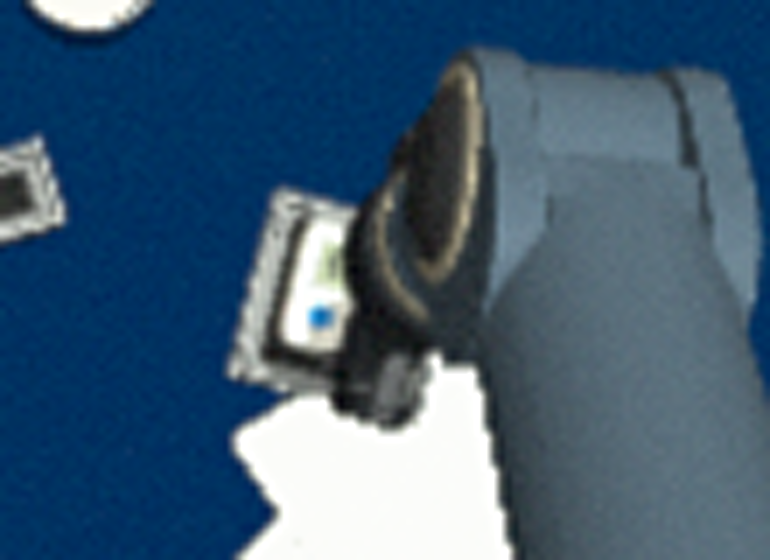

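```bash
python3 -c "
from h import *
c=load('wrist','19')
for z in (.003,.01):
  p=ray(c,[(172.5,149),(351.5,149)],z)[:,:2]; d=p[1]-p[0]; L=np.hypot(*d); a=np.degrees(np.arctan2(d[1],d[0])); n=np.array([d[1],-d[0]])/L
  print(z,p.round(4),L.round(4),a.round(2),'centre',(p.mean(0)+.046*n).round(4))
go(.599,-.3175,.012,-16)
"
```

```text
0.003 [[ 0.5678 -0.2626]
 [ 0.6553 -0.287 ]] 0.0908 -15.56 centre [ 0.5992 -0.3191]
0.01 [[ 0.5697 -0.262 ]
 [ 0.6537 -0.2854]] 0.0872 -15.56 centre [ 0.5994 -0.318 ]
t 25.15 p [ 0.6004 -0.317   0.0392] phi -15.78 w 0.659 F [-0.1 -0.   0.2] -> d [-0.0086  0.0061  0.1815] tw 0.0048 |d| 0.027
```

Request:
play_rows(deltas=[[[-1,-0.01,0.012,0.03,0],[-1,-0.01,0.012,0.07,0],[-1,-0.01,0.012,0.11,0],[-1,-0.01,0.012,0.15,0],[-1,-0.01,0.012,0.19,0],[-1,-0.01,0.012,0.21,0],[-1,-0.01,0.012,0.225,0],[-1,-0.01,0.012,0.225,0]]])

```text
time: 25.95
tool_pos: [0.5975, -0.3198, 0.0042]
tcp_rot: [[0.962, -0.274, 0.0], [-0.274, -0.962, -0.0], [0.0, 0.0, -1.0]]
wrist_force: [0.1, -0.2, -1.6]
width: 0.657
```

```bash
python3 -c "
from h import *
snap('wrist','20');snap('scene','20');crop('scene','20',230,120,390,240,5,'s20')
go(.5985,-.3185,.004,-15.9)
"
```

```text
t 26.05 p [ 0.5975 -0.3199  0.0042] phi -15.91 w 0.658 F [ 0.1 -0.3 -0.3] -> d [ 0.0038 -0.0105  0.0011] tw -0.0002 |d| 0.002
```

View pics/wrist20.png

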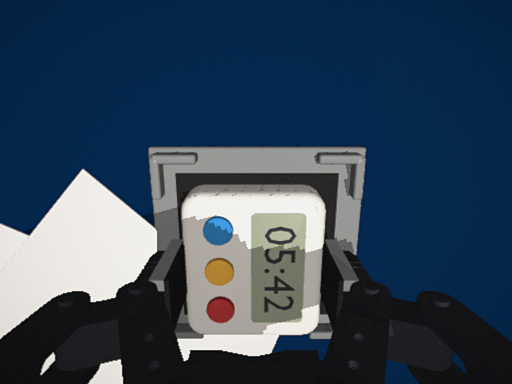

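View pics/s20.png

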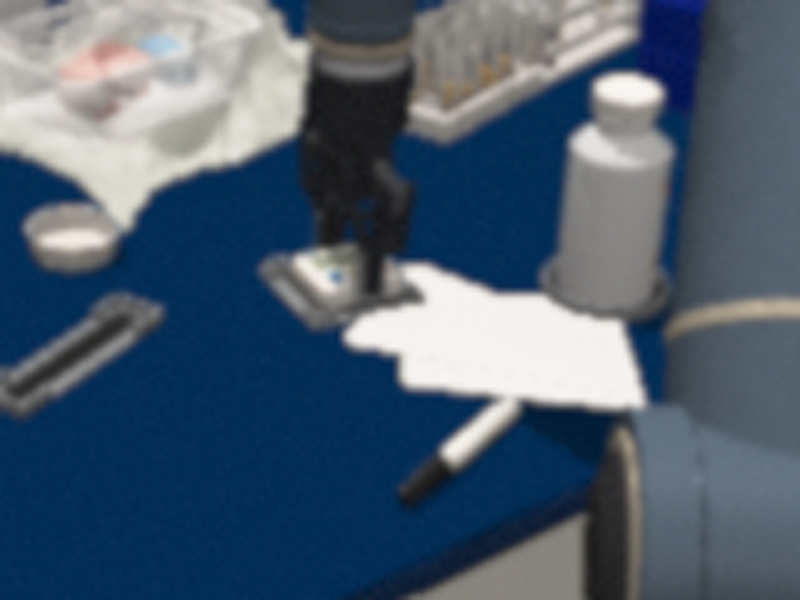

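The timer is centred in x and slightly low in tool y. I'll shift back 1.5 mm and lower to contact.

Request:
play_rows(deltas=[[[-1,0.004,-0.01,0,0],[-1,0.004,-0.01,0.003,0],[-1,0.004,-0.01,0.006,0],[-1,0.004,-0.01,0.006,0]]])

```text
time: 26.45
tool_pos: [0.5986, -0.3185, 0.004]
tcp_rot: [[0.962, -0.274, 0.0], [-0.274, -0.962, -0.0], [0.0, 0.0, -1.0]]
wrist_force: [-3.0, 0.4, 4.6]
width: 0.658
```

Contact at 4.6 N. Releasing.

Request:
play_rows(deltas=[[[1,0,0,0,0],[1,0,0,0,0],[1,0,0,0,0],[1,0,0,0,0],[1,0,0,-0.1,0],[1,0,0,-0.3,0],[1,0,0,-0.6,0],[1,0,0,-0.9,0]]])

```text
time: 27.25
tool_pos: [0.5981, -0.3183, 0.1403]
tcp_rot: [[0.962, -0.274, -0.0], [-0.274, -0.962, 0.0], [-0.0, -0.0, -1.0]]
wrist_force: [0.4, 0.3, 0.6]
width: 0.998
```

```bash
python3 -c "
from h import *
snap('wrist','21')
go(.385,-.225,.16,16.2)
"
```

```text
t 27.3 p [ 0.603  -0.3198  0.1497] phi -15.91 w 1.0 F [ 3.  -0.2  5.4] -> d [-1.5695 -0.2092 -0.0916] tw -0.7136 |d| 0.238
```

View pics/wrist21.png

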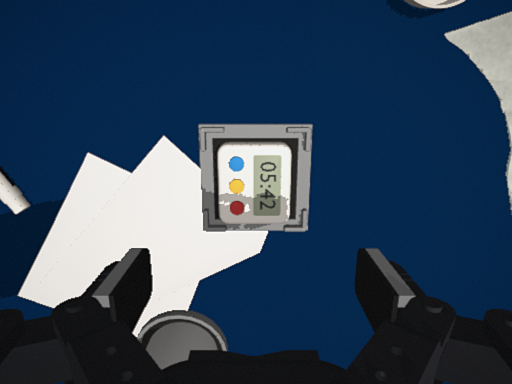

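The timer sits square in its tray, face up (tray at (255,178), timer at (254,183)). Next is the marker.

Request:
play_rows(deltas=[[[1,-0.3,-0.04,-0.2,-0.15],[1,-0.6,-0.1,-0.3,-0.3],[1,-0.9,-0.15,-0.3,-0.5],[1,-1,-0.2,-0.3,-0.71],[1,-1,-0.2,-0.3,-0.71],[1,-1,-0.2,-0.3,-0.71]]])

```text
time: 27.9
tool_pos: [0.463, -0.2492, 0.1842]
tcp_rot: [[0.962, 0.274, 0.002], [0.274, -0.962, -0.002], [0.002, 0.002, -1.0]]
wrist_force: [0.4, -0.0, -0.5]
width: 0.997
```

```bash
python3 -c "
from h import *
snap('wrist','22')
go(.385,-.225,.12,16.2)
"
```

```text
t 27.95 p [ 0.4634 -0.2495  0.1839] phi 15.89 w 1.0 F [-0.9  0.6  0.9] -> d [-0.4587 -0.3006  0.4251] tw -0.0068 |d| 0.104
```

View pics/wrist22.png

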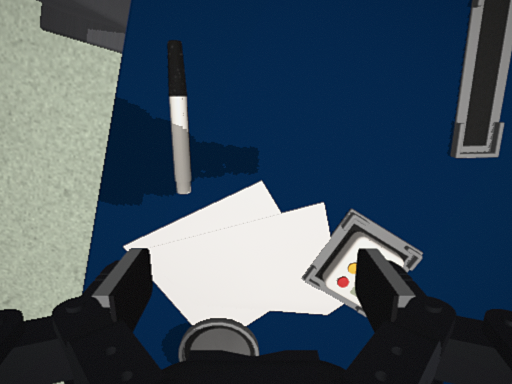

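The marker spans (175,40) to (184,193), nearly upright in the image.

```bash
python3 -c "
from h import *
c=load('wrist','22'); m=masks(c)
rect(c,m['fg'],(178,115),.008,(150,30,200,200))
"
```

```text
px [178.9 118.6] 2609 cen [ 384.4 -222.5    8. ] rect [array([ 385. , -225.2]), array([ 16.7, 137.2]), np.float64(16.2)] circ [array([ 385.3, -225.1]), np.float64(68.7)]
```

Request:
play_rows(deltas=[[[1,-0.2,-0.15,0.1,0],[1,-0.4,-0.3,0.3,0],[1,-0.46,-0.3,0.42,0],[1,-0.46,-0.3,0.42,0],[1,-0.46,-0.3,0.42,0]]])

```text
time: 28.45
tool_pos: [0.3857, -0.2251, 0.1208]
tcp_rot: [[0.961, 0.275, 0.002], [0.275, -0.961, 0.0], [0.002, 0.001, -1.0]]
wrist_force: [0.2, 0.5, 0.5]
width: 0.999
```

```bash
python3 -c "
from h import *
c=snap('wrist','23')
m=masks(c)
rect(c,m['fg'],(250,170),.008,(200,50,300,330))
go(.385,-.225,.06,16.2)
"
```

```text
px [253.7 182.6] 3419 cen [ 384.2 -221.4    8. ] rect [array([ 385.5, -225.8]), array([ 16.2, 138.2]), np.float64(16.2)] circ [array([ 385.8, -225.7]), np.float64(69.2)]
t 28.5 p [ 0.3862 -0.2251  0.1212] phi 16.01 w 0.999 F [0.4 0.  0.3] -> d [-0.0088 -0.0036  0.4083] tw -0.0043 |d| 0.061
```

View pics/wrist23.png

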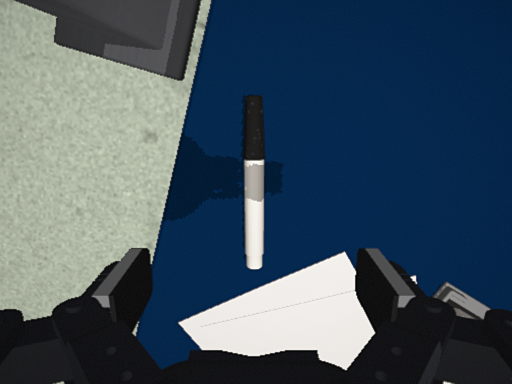

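The marker is centred at column 254 and aligned. Going down.

Request:
play_rows(deltas=[[[1,-0.005,0,0.15,-0.004],[1,-0.005,0,0.35,-0.004],[1,-0.005,0,0.55,-0.004],[1,-0.005,0,0.7,-0.004],[1,-0.005,0,0.77,-0.004],[1,-0.005,0,0.77,-0.004],[1,-0.005,0,0.77,-0.004]]])

```text
time: 29.2
tool_pos: [0.3844, -0.225, 0.0056]
tcp_rot: [[0.96, 0.279, 0.002], [0.279, -0.96, -0.001], [0.002, 0.002, -1.0]]
wrist_force: [0.2, -0.5, 0.8]
width: 1.003
```

```bash
python3 -c "
from h import *
go(.3853,-.2255,.004,16.2)
"
```

```text
t 29.2 p [ 0.3844 -0.225   0.0056] phi 16.23 w 1.003 F [ 0.2 -0.5  0.8] -> d [0.0048 0.0046 0.0105] tw 0.0006 |d| 0.002
```

Request:
play_rows(deltas=[[[0,0.004,0.004,0.007,0],[-1,0.004,0.004,0.007,0],[-1,0.004,0.004,0.007,0],[-1,0.004,0.004,0.007,0],[-1,0.004,0.004,0.007,0],[-1,0.004,0.004,0.007,0],[-1,0.004,0.004,0.007,0],[-1,0.004,0.004,0.007,0]]])

```text
time: 30.0
tool_pos: [0.3837, -0.2251, 0.0041]
tcp_rot: [[0.96, 0.28, 0.0], [0.28, -0.96, -0.001], [0.0, 0.001, -1.0]]
wrist_force: [-0.3, 0.7, 6.4]
width: 0.151
```

Request:
play_rows(deltas=[[[-1,0,0,0,0],[-1,0,0,0,0],[-1,0,0,-0.05,0],[-1,0,0,-0.15,0],[-1,0,0,-0.25,0],[-1,0,0,-0.35,0],[-1,0,0,-0.4,0],[-1,0,0,-0.4,0]]])

```text
time: 30.8
tool_pos: [0.3841, -0.2255, 0.0646]
tcp_rot: [[0.96, 0.279, 0.002], [0.279, -0.96, -0.001], [0.001, 0.002, -1.0]]
wrist_force: [0.6, 0.4, 0.4]
width: 0.153
```

```bash
python3 -c "
from h import *
snap('wrist','24')
snap('scene','24');crop('scene','24',250,130,410,250,5,'s24')
go(.636,-.1035,.08,17.1)
"
```

```text
t 30.9 p [ 0.3832 -0.2251  0.0634] phi 16.21 w 0.153 F [ 0.5 -0.3 -0.5] -> d [ 1.8443 -0.3081 -0.1109] tw -0.0198 |d| 0.281
```

View pics/wrist24.png

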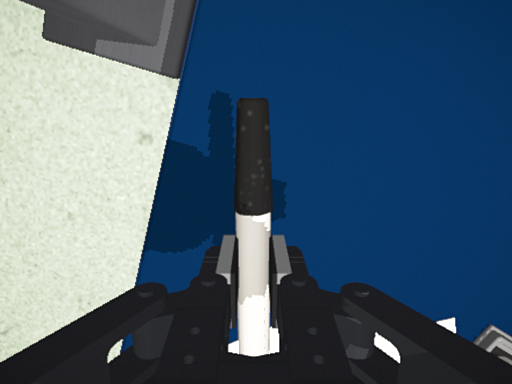

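View pics/s24.png

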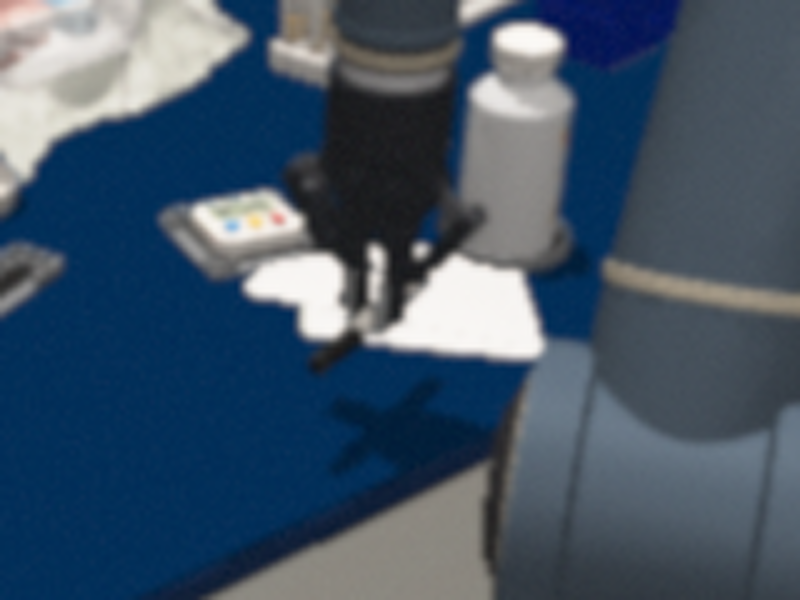

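The pen is held level at its middle. Carrying it to the cradle.

Request:
play_rows(deltas=[[[-1,0.1,0,-0.1,0],[-1,0.3,-0.05,-0.11,0],[-1,0.5,-0.08,-0.11,0],[-1,0.7,-0.12,-0.11,-0.01],[-1,0.9,-0.15,-0.11,-0.02],[-1,1,-0.17,-0.11,-0.02]]])

```text
time: 31.5
tool_pos: [0.5223, -0.1568, 0.0794]
tcp_rot: [[0.955, 0.297, 0.0], [0.297, -0.955, 0.002], [0.001, -0.001, -1.0]]
wrist_force: [-0.1, 0.2, -0.4]
width: 0.153
```

```bash
python3 -c "
from h import *
go(.636,-.1035,.08,17.1)
"
```

```text
t 31.5 p [ 0.5223 -0.1568  0.0794] phi 17.25 w 0.153 F [-0.1  0.2 -0.4] -> d [ 0.829  -0.1145 -0.003 ] tw 0.0034 |d| 0.126
```

Request:
play_rows(deltas=[[[-1,0.2,-0.03,0,0],[-1,0.4,-0.05,0,0],[-1,0.6,-0.08,0,0],[-1,0.75,-0.1,0,0],[-1,0.81,-0.11,0,0],[-1,0.82,-0.11,0,0],[-1,0.82,-0.11,0,0]]])

```text
time: 32.2
tool_pos: [0.6318, -0.1075, 0.0794]
tcp_rot: [[0.956, 0.294, -0.002], [0.294, -0.956, -0.001], [-0.002, 0.0, -1.0]]
wrist_force: [-0.0, -0.3, -0.0]
width: 0.154
```

```bash
python3 -c "
from h import *
snap('wrist','25')
go(.636,-.1035,.03,17.1)
"
```

```text
t 32.25 p [ 0.6317 -0.1078  0.0796] phi 17.06 w 0.156 F [ 1.3  0.  -0.1] -> d [ 0.0367 -0.0191  0.3304] tw -0.0009 |d| 0.05
```

View pics/wrist25.png

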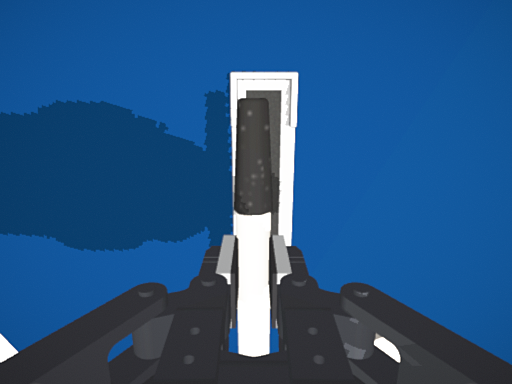

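The cradle's far end spans (231,72) to (298,72). I'll work out its centre from this edge.

```bash
python3 -c "
from h import *
c=load('wrist','25'); s=state()
im=c['color'].astype(int); 
for z in (.003,.01):
  p=ray(c,[(230.5,72),(298.5,72)],z)[:,:2]; d=p[1]-p[0]; L=np.hypot(*d); n=np.array([d[1],-d[0]])/L
  print(z,L.round(4),np.degrees(np.arctan2(d[1],d[0])).round(2),'centre',(p.mean(0)+.08*n).round(4))
pe=ray(c,[(253.5,98)],s['tool_pos'][2]+.008)[0]; R=s['tcp_rot']; print('pen end in tool',(R.T@(pe-s['tool_pos'])).round(4))
"
```

```text
0.003 0.0409 17.13 centre [ 0.6366 -0.1039]
0.01 0.0396 17.13 centre [ 0.6365 -0.1044]
pen end in tool [-0.0008 -0.0682 -0.008 ]
```

Request:
play_rows(deltas=[[[-1,0.039,-0.015,0,0],[-1,0.039,-0.015,0.1,0],[-1,0.039,-0.015,0.2,0],[-1,0.039,-0.015,0.3,0],[-1,0.039,-0.015,0.4,0],[-1,0.039,-0.015,0.44,0],[-1,0.039,-0.015,0.44,0],[-1,0.039,-0.015,0.44,0]]])

```text
time: 33.05
tool_pos: [0.6384, -0.1026, 0.0142]
tcp_rot: [[0.956, 0.295, 0.0], [0.295, -0.956, 0.0], [0.0, -0.0, -1.0]]
wrist_force: [-0.2, 0.8, 0.3]
width: 0.151
```

```bash
python3 -c "
from h import *
snap('wrist','26')
snap('scene','26');crop('scene','26',180,110,340,230,5,'s26')
go(.6365,-.104,.007,17.1)
"
```

```text
t 33.15 p [ 0.6388 -0.1027  0.0149] phi 17.12 w 0.151 F [-0.2 -0.1  0.2] -> d [-0.017   0.0036  0.0525] tw 0.0005 |d| 0.008
```

View pics/wrist26.png

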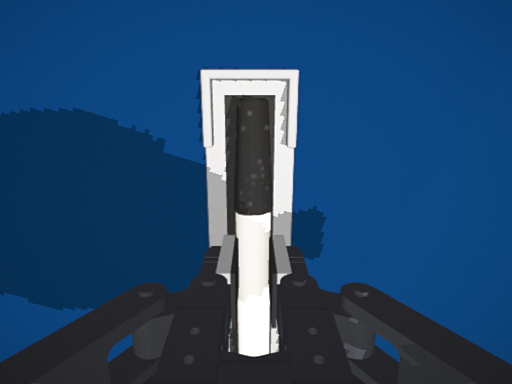

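View pics/s26.png

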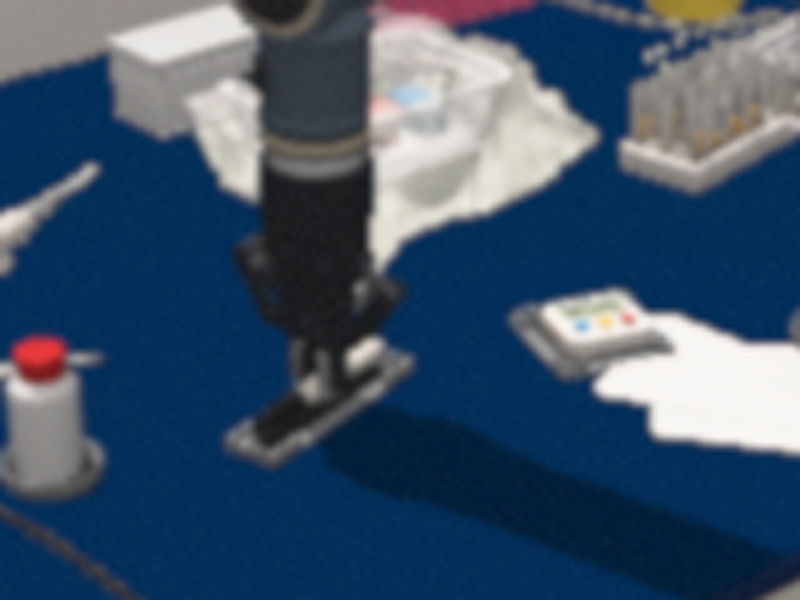

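The pen is about 2 mm to the right of centre (254 against 250.5). I'll correct that and lower.

Request:
play_rows(deltas=[[[-1,-0.014,0.003,0,0],[-1,-0.014,0.003,0.02,0],[-1,-0.014,0.003,0.035,0],[-1,-0.014,0.003,0.05,0],[-1,-0.014,0.003,0.05,0],[-1,-0.014,0.003,0.05,0]]])

```text
time: 33.75
tool_pos: [0.6362, -0.104, 0.0072]
tcp_rot: [[0.956, 0.294, -0.0], [0.294, -0.956, -0.001], [-0.0, 0.001, -1.0]]
wrist_force: [-1.5, -0.3, 5.5]
width: 0.152
```

Request:
play_rows(deltas=[[[-1,0,0,0.003,0],[-1,0,0,0.006,0],[-1,0,0,0.006,0]]])

```text
time: 34.05
tool_pos: [0.6362, -0.1039, 0.0071]
tcp_rot: [[0.956, 0.294, -0.0], [0.294, -0.956, -0.001], [-0.001, 0.001, -1.0]]
wrist_force: [-4.0, -0.4, 11.5]
width: 0.15
```

Contact confirmed. Releasing and rising.

Request:
play_rows(deltas=[[[-1,0,0,-0.006,0],[0,0,0,-0.006,0],[0,0,0,-0.006,0],[0,0,0,-0.006,0],[0,0,0,-0.1,0],[0,0,0,-0.3,0],[0,0,0,-0.6,0],[0,0,0,-0.9,0]]])

```text
time: 34.85
tool_pos: [0.6359, -0.1036, 0.1426]
tcp_rot: [[0.956, 0.295, -0.001], [0.295, -0.956, 0.0], [-0.0, -0.001, -1.0]]
wrist_force: [0.6, 0.1, -0.2]
width: 0.5
```

Request:
play_rows(deltas=[[[1,-0.2,-0.2,-0.3,0],[1,-0.4,-0.3,-0.5,0],[1,-0.4,-0.3,-0.6,0],[1,-0.4,-0.3,-0.6,0],[1,-0.4,-0.3,-0.6,0]]])

```text
time: 35.35
tool_pos: [0.5658, -0.0788, 0.2313]
tcp_rot: [[0.956, 0.294, 0.001], [0.294, -0.956, -0.001], [0.001, 0.001, -1.0]]
wrist_force: [-0.4, -0.5, -0.2]
width: 1.002
```

```bash
python3 -c "
from h import *
snap('wrist','27');snap('top','27');snap('scene','27');crop('scene','27',110,100,430,260,2.5,'s27');crop('top','27',180,120,410,270,3.4,'t27')
print(state()['time'],state()['tool_pos'],state()['wrist_force'])
"
```

```text
35.5 [ 0.56531313 -0.07882014  0.22932594] [-0.47253305 -0.20516497  0.36157346]
```

View pics/wrist27.png

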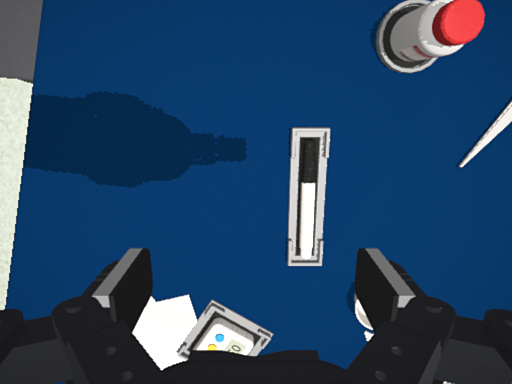

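View pics/s27.png

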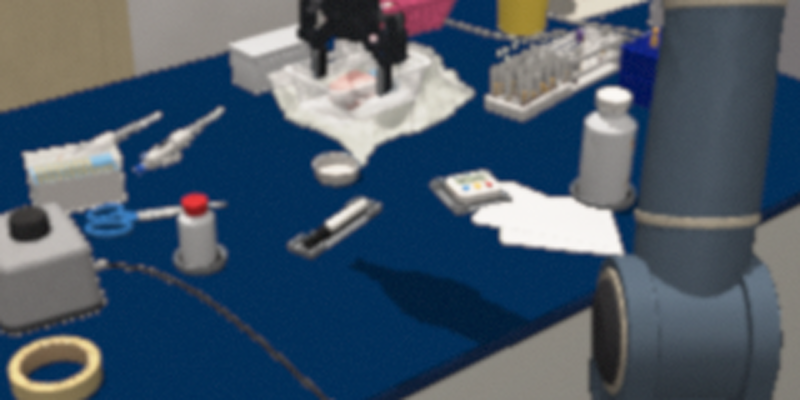

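View pics/t27.png

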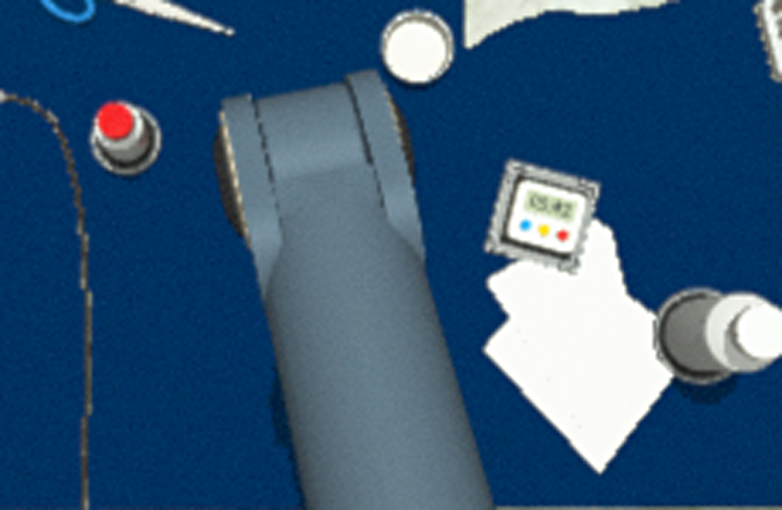

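All four things are in their holders: pen in the cradle (308,198), small bottle at (418,36), timer in its tray at (225,335) in the wrist view, and the big bottle in its collar at (700,335) in the top crop. The dish is still at (302,134) in the top view. One last numeric check, then I'll hand in.

Run:
```python
from h import *
c=load('wrist','27'); m=masks(c)
im=c['color'].astype(int)
w=(im.min(2)>150); b=np.zeros_like(w)
rect(c,(im.min(2)>190),(307,215),.011,(297,175,318,262))
a=load('top','0')['color'].astype(int); d=load('top','27')['color'].astype(int)
for n,(x0,y0,x1,y1) in dict(tape=(118,180,158,218),dish=(289,121,315,147)).items(): print(n,np.abs(a-d)[y0:y1,x0:x1].mean().round(2))
print(state()['time']); manip.finish_job()
```

```text
px [307.8 222.1] 1062 cen [ 644.4 -127.7   11. ] rect [array([ 646.2, -127.4]), array([22.7, 91.7]), np.float64(15.6)] circ [array([ 644.5, -128.1]), np.float64(46.5)]
tape 2.18
dish 3.56
35.5
the job is handed in; nothing more can be done
```

I put all four things away in the order asked and handed the job in at 35.5 s of the 115 s allowed. `finish_job` gives no verdict, so the results below come from my own checks.

- **Big bottle:** it stands upright in the large collar. I held it by the cap, felt contact with the floor before letting go, and the later pictures show it still standing.
- **Small bottle:** it stands upright in the small collar. As the jaws closed, the fingertips first caught the shoulder and then slid up onto the cap. I re-measured its height in the grip before lowering it, and it stayed upright throughout.
- **Timer:** it lies face up and square in its tray, within about 2 mm of centre.
- **Marker:** it lies flat along its cradle. Its floor contact before release read 5–11 N.
- **Tape and dish:** both show no movement between the first and last top views; the remaining image differences are small.

My last numeric check on the pen was of no use, because its mask also picked up the pale cradle rim. That leaves the pen's final fit resting on the pictures, which show it inside the rim at both ends and parallel to the cradle. Wrist forces peaked at about 21 N in the readings I took.

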